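# Stir the potatoes to the pot's edge and put the lid on

## Task

Take the wooden spoon from its holder and stir the potatoes in the pot with it until most of them lie in a clearly different place, all still in the pot; while stirring, press the pot's wall lightly with the head of the spoon held low, first at the side farthest from the robot and later at the side nearest to it, and do not shove the pot about on its hob. Then stand the spoon back in its holder, head down, and set the lid gently on the pot, properly seated. Keep the fingers off the potatoes and leave the mug, mill, jar and tin alone.

Things in the scene. Friction and masses are not known exactly. Their poses are not given: they have to be found in the camera images.
- pot: Loose plain steel pot (about 1.6 kg) with two black loop handles, standing on the hob. Inner radius 96 mm, wall 4 mm, 85 mm high, inner floor 5 mm above its underside. Origin: centre of the underside, 28 mm above the worktop. x to its far side (within 0.1 rad), y to its left, z up. Held by friction alone: slides at some 8 to 14 N of sideways push.
- pot_rim (a point): Centre of the pot's mouth, 85 mm above its origin. The loop handles are on the pot's left and right (+y and -y), 72 mm above its origin, reaching 134 mm from its axis.
- hob: Fixed single-ring hob: steel plate 360 x 260 x 6 mm with black pan-support bars whose tops are 28 mm above the worktop and two low knobs at its near (-x) end. Origin: centre of the plate's underside.
- potato0: One of six alike loose small potatoes, rounded, 38 mm long and 32 mm thick, 35 g, in a loose ring on the floor of the pot (about 62 mm from its axis; the middle of the pot is free at the start). Origin: its centre.
- potato1: One of six alike loose small potatoes, rounded, 38 mm long and 32 mm thick, 35 g, in a loose ring on the floor of the pot (about 62 mm from its axis; the middle of the pot is free at the start). Origin: its centre.
- potato2: One of six alike loose small potatoes, rounded, 38 mm long and 32 mm thick, 35 g, in a loose ring on the floor of the pot (about 62 mm from its axis; the middle of the pot is free at the start). Origin: its centre.
- potato3: One of six alike loose small potatoes, rounded, 38 mm long and 32 mm thick, 35 g, in a loose ring on the floor of the pot (about 62 mm from its axis; the middle of the pot is free at the start). Origin: its centre.
- potato4: One of six alike loose small potatoes, rounded, 38 mm long and 32 mm thick, 35 g, in a loose ring on the floor of the pot (about 62 mm from its axis; the middle of the pot is free at the start). Origin: its centre.
- potato5: One of six alike loose small potatoes, rounded, 38 mm long and 32 mm thick, 35 g, in a loose ring on the floor of the pot (about 62 mm from its axis; the middle of the pot is free at the start). Origin: its centre.
- spoon: Loose straight flat-ended wooden spoon, 200 mm long, 60 g, standing head down in the holder and leaning about 0.6 rad to the holder's -x side. Origin: the flat tip. z runs from the tip up the handle, y along the head's width, parallel to the holder's y. Head 50 mm long, 30 wide (y), 9 thick (x); square handle 13 x 13 mm, from 45 to 200 mm along z.
- spoon_head (a point): Middle of the spoon's head, 20 mm above its tip on its axis.
- spoon_grip (a point): Point on the handle's axis 155 mm from the tip, a good place to grip (across the spoon's y, tool along the handle); the handle goes on 45 mm beyond it.
- holder: Fixed open black rectangular spoon holder, 70 (x) x 60 (y) mm outside, 80 mm high, walls and floor 5 mm, inside 60 x 50 mm. Origin: centre of the underside, on the worktop; z up. Turned up to 0.4 rad; it stands left or right of the hob, the lid on the other side.
- lid: Loose round steel lid, 360 g, lying right way up on the worktop. Rim diameter 212 mm; below the rim a plug of 180 mm diameter and 8 mm deep goes into the pot's mouth with about 6 mm play all round. Origin: centre of the plug's underside; z up. Seated, this origin is 77 mm above the pot's origin.
- lid_knob (a point): Middle of the lid's black cylindrical knob, on the lid's axis 36 mm above its origin; the knob is 30 mm in diameter, from 24 to 48 mm above the origin; the steel below it reaches 20 mm.
- mug: Loose white mug, 80 mm diameter, 90 mm high, not to be moved. Origin: centre of its underside.
- mill: Loose dark wooden pepper mill, 56 mm diameter, 125 mm high, not to be moved. Origin: centre of its underside.
- jar: Loose glass jar with steel cap, 70 mm diameter, 95 mm high, not to be moved. Origin: centre of its underside.
- tin: Loose plain food tin, 74 mm diameter, 80 mm high, not to be moved. Origin: centre of its underside.
Mind the look-alikes: they are no part of the job. What is shaped like the lid but green is not meant.

How it is judged:
By the outcome, as a careful person would: the job done as asked, in the order asked, and still so for the second after the job is handed in, with the robot touching nothing.
It also fails if it takes over 72 s, if anything falls off the work surface, if the arm or the gripper's body presses on something with over 40 N, if the wrist force passes 120 N, or if a joint passes its speed limit or range.

## Robot

A 6-joint arm with a two-finger parallel gripper is mounted at the origin on the work surface. World frame = base frame: x ahead of the robot, y to its left, z up, the work surface at z = 0. Lengths are in m, angles in degrees, forces in N, time in s.
With the tool pointing down it reaches from about 0.35 to 0.875 m from the base axis. Payload 4.2 kg.
Tool frame: the origin (TCP) lies on the centre line of the jaws, within the pads' length; the fingertips stand r.tip_extent ahead of it and the grasp point (between the pads) lies 11 mm behind it (r.tip_extent is the distance from the TCP to the fingertips, in m); z points along the fingers, y is the line along which they close (so a half turn about z gives the same grasp; the last joint's range is limited). The gripper opens to 87 mm and grips with 3 to 60 N. Pads are 19 mm wide; open, the fingers measure 117 mm over their backs; the gripper's body (75 mm by 190 mm) begins 51 mm behind the grasp point.
Start: joints at [86.837, 22.042, 0.453, 0, -68.411, -14.817], TCP at [0.193, 0.594, 0.231] pointing down, gripper open.
Joint ranges: [-179.83, 179.83], [-69.29, 118.12], [-61.27, 80.66], [-181.25, 117.63], [-171.15, -9.14], [-177.46, 177.46]. Speed limits (degrees/s): [159.86, 159.86, 180, 180, 180, 180].

## Interface

Orientations are given as a 3x3 rotation matrix whose columns are the frame's x, y, z axes.
In Python, from station import r gives the robot as it stands.
- The arm moves only by the shell command python3 -m jog 'ROWS'. ROWS is text: rows parted by semicolons, each of 5 numbers parted by spaces: the opening, from 0 (shut) to 1 (fully open), then the shift along the world's x, y, z in mm, then the turn about the world's z in degrees. In form: hand dx dy dz roll; .... A call has 1 to 5 rows; each row shifts and turns the commanded pose from where the row before left it; what a row does not reach is not made up. A row lasts 1/8 s, in which the tool goes at most 62.5 mm and 10.7 degrees, less where a joint would pass 70% of its speed; a pose out of reach is approached as far as the arm can. A call is refused whole if a number of a shift passes 62.5 or a number of a turn 10.7, either way. A call with a gripper value outside its range is refused whole. The fingers move at their own pace and stop on an object; the grip force is fixed at half the most. Time passes only in rows, so rows that do not move let the fingers close. It gives the time, the measured TCP pose, the force, the opening and the grip force at its end, in the units of the state.
- r.sense(): the state, without advancing time (a new reading comes with each control period).
- r.capture(name): name is "side" or "top"; returns a dict with "pixels" (400x640x3 uint8, red, green, blue), "fovy" (degrees; the focal length in pixels is half the picture's height over the tangent of half this angle, whatever the lens; pixels are square), "cx", "cy" (the principal point, pixels), "k1" (the pictures are not rectified: a ray, as slopes to the right and down, at radius r is drawn at 1 + k1 r^2 times it, then the intrinsics apply), "origin" and "orientation" of the camera in the world. Camera axes: x right, y down, z forward; pixel columns grow to the right and rows downward; lengths in m; the calibration is good to about 2 mm. A picture is of the moment at which its call begins. There is no depth.
- r.finish_job(): hands the job in; it is judged then, once.
The state is a dict: "time_s": time; "joints": joint angles; "joint_velocities": joint speeds; "effort": joint torques, N m; "tcp_pos": TCP position; "ee_rot": TCP orientation; "wrist_force": force on the tool from outside, world axes, zero at the start; "moment": the same for the moment, N m; "gripper_width": opening from 0.0 (shut) to 1.0 (fully open); "gripper_force": force on a finger pad.
Only numpy, scipy, OpenCV 4.12 (cv2) and the standard library are available. Lean on these libraries where they do the work, as an engineer would, in place of code of your own. Each camera call takes 0.05 s, during which the arm holds its last target. There are 200 camera calls.

## Working session

There is one attempt and no reset: what is moved stays moved. The work goes in short steps, Python scripts to look and compute and a shell command to move; the robot and the scene stay as the last step left them, time stands still between calls to the robot, and variables do not carry over. Pictures are saved under pics/ and viewed, at most 10 in all, crops included, and the job is handed in when it is done.

```bash
ls; mkdir -p pics; python3 - <<'E'
from station import r
import cv2
print(r.tip_extent); s=r.sense(); print(s)
for n in("top","side"):
    c=r.capture(n); print(n,{k:v for k,v in c.items() if k!="pixels"})
    cv2.imwrite(f"pics/{n}0.png",c["pixels"][:,:,::-1])
E
```

```text
pics
0.008
{'time_s': 0.0, 'joints': array([ 8.68363001e+01,  2.20927069e+01,  3.79685376e-01, -2.99145435e-02,
       -6.84119252e+01, -1.48168301e+01]), 'joint_velocities': array([-0.079502  , -0.04349711, -0.04391027,  0.02336636,  0.12329916,
       -0.00160749]), 'effort': array([ 5.05862372e-04, -3.90665925e+01,  1.87402350e+01,  4.21973839e+00,
        1.09959953e-02, -1.85400768e-04]), 'tcp_pos': array([0.19272674, 0.59392221, 0.22943606]), 'ee_rot': array([[ 9.51102016e-01, -3.08876333e-01, -6.05092695e-04],
       [-3.08876913e-01, -9.51099589e-01, -2.15056642e-03],
       [ 8.87556553e-05,  2.23230722e-03, -9.99997504e-01]]), 'wrist_force': array([ 0.06971117, -0.08019106,  0.15108685]), 'moment': array([-0.02907353,  0.03251124,  0.01433717]), 'gripper_force': 0.0, 'gripper_width': 1.0016810651404808}
top {'fovy': 42.69204031015223, 'cx': 324.52326974485635, 'cy': 198.26506377277403, 'k1': -0.11401652508925862, 'origin': array([ 0.41432065, -0.13162467,  1.54041872]), 'orientation': array([[ 0.00829093, -0.99893841,  0.04531343],
       [-0.99993329, -0.00791768,  0.00841043],
       [-0.00804273, -0.04538014, -0.99893741]])}
side {'fovy': 56.966161005637794, 'cx': 319.3990449425818, 'cy': 196.5287111532674, 'k1': -0.010840334535139065, 'origin': array([ 0.43731148, -0.98187866,  1.00463496]), 'orientation': array([[ 0.99787352, -0.05455855,  0.03566238],
       [-0.06387962, -0.70985021,  0.70144998],
       [-0.01295514, -0.70223646, -0.71182591]])}
```

View pics/top0.png

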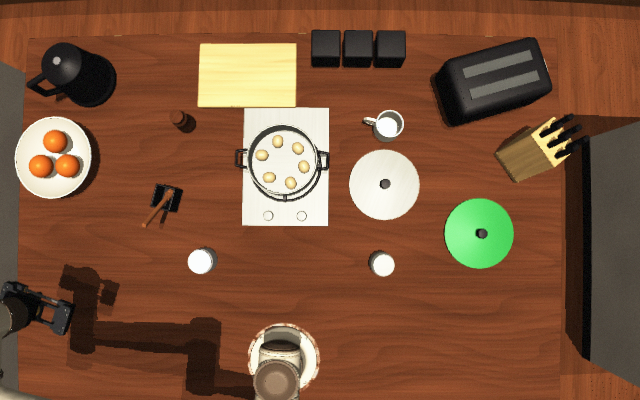

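View pics/side0.png

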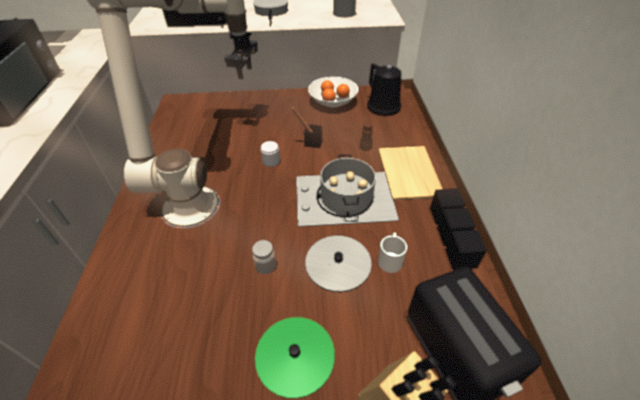

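The top view has the pot at about (284,162) and the steel lid at (384,184), knob (384,184). The holder is at (167,197), with the spoon handle running out to (145,226). The side view has the holder at (313,137), handle end (293,108), pot (347,187) and knob (338,257). Next I'll make a composite of crops.

```bash
cat > h.py <<'E'
import numpy as np, cv2
from station import r
def intr(c):
    f=200/np.tan(np.radians(c["fovy"]/2)); return np.array([[f,0,c["cx"]],[0,f,c["cy"]],[0,0,1]]),np.array([c["k1"],0,0,0,0.])
def ray(c,uv):
    K,d=intr(c); p=cv2.undistortPointsIter(np.array(uv,float).reshape(-1,1,2),K,d,None,None,(3,50,1e-9)).reshape(-1,2)
    v=np.c_[p,np.ones(len(p))]@c["orientation"].T
    return c["origin"],v/np.linalg.norm(v,axis=1)[:,None]
def plane(c,uv,z):
    o,v=ray(c,uv); return o+v*((z-o[2])/v[:,2])[:,None]
def tri(a,ua,b,ub):
    o1,v1=ray(a,ua);o2,v2=ray(b,ub);out=[]
    for p,q in zip(v1,v2):
        s=np.linalg.lstsq(np.c_[p,-q],o2-o1,rcond=None)[0]; A=o1+s[0]*p;B=o2+s[1]*q
        out.append(np.r_[(A+B)/2,np.linalg.norm(A-B)])
    return np.array(out)
def proj(c,P):
    K,d=intr(c); R=c["orientation"].T
    return cv2.projectPoints(np.array(P,float).reshape(-1,1,3),cv2.Rodrigues(R)[0],-R@c["origin"],K,d)[0].reshape(-1,2)
def crop(c,x,y,w,h,s):
    return cv2.resize(c["pixels"][y:y+h,x:x+w,::-1],None,fx=s,fy=s,interpolation=cv2.INTER_CUBIC)
def blobs(m,amin):
    n,l,st,ce=cv2.connectedComponentsWithStats(m.astype(np.uint8)); return [(st[i],ce[i],l==i) for i in range(1,n) if st[i][4]>=amin]
def potatoes(c):
    h=cv2.cvtColor(c["pixels"],cv2.COLOR_RGB2HSV); m=(h[...,0]>12)&(h[...,0]<32)&(h[...,1]>60)&(h[...,2]>140)
    m[:,:235]=0;m[:,335:]=0;m[:110]=0;m[215:]=0
    return blobs(m,20)
E
python3 - <<'E'
from h import *
T=r.capture("top");S=r.capture("side")
a=crop(T,130,170,66,66,6);b=crop(S,270,90,66,66,6)
c=crop(T,230,110,110,110,0+396/110);d=crop(S,290,140,110,110,396/110)
im=np.vstack([np.hstack([a,b]),np.hstack([c,d])]) 
cv2.imwrite("pics/crop1.png",np.hstack([a,b])); 
for st,ce,m in potatoes(T): print(st[4],ce.round(1),plane(T,[ce],.050)[0].round(3))
# knob
for n,c,box in(("top",T,(360,420,150,220)),("side",S,(310,370,230,290))):
    x0,x1,y0,y1=box; g=c["pixels"].max(2)<60; m=np.zeros_like(g); m[y0:y1,x0:x1]=g[y0:y1,x0:x1]
    print(n,[(st[4],ce.round(1)) for st,ce,_ in blobs(m,5)])
    g=(c["pixels"].min(2)>110)|(c["pixels"].max(2)<60); m=np.zeros_like(g); m[y0-5:y1+5,x0-15:x1+15]=g[y0-5:y1+5,x0-15:x1+15]
    print(n,"lid",[(st,ce.round(1)) for st,ce,_ in blobs(m,500)])
E
```

```text
102 [277.1 140.7] [0.65  0.022 0.05 ]
103 [297.4 147.6] [ 0.63  -0.038  0.05 ]
98 [261.4 154.4] [0.609 0.067 0.05 ]
104 [303.4 166. ] [ 0.576 -0.056  0.05 ]
98 [268.7 177. ] [0.543 0.045 0.05 ]
104 [290.1 182.4] [ 0.528 -0.018  0.05 ]
top [(np.int32(13), array([380.7, 183.5]))]
top lid [(array([ 349,  149,   71,   71, 3863], dtype=int32), array([383.8, 184.3]))]
side [(np.int32(55), array([338. , 257.1]))]
side lid [(array([ 305,  235,   67,   56, 2882], dtype=int32), array([337.9, 262.9]))]
```

View pics/crop1.png

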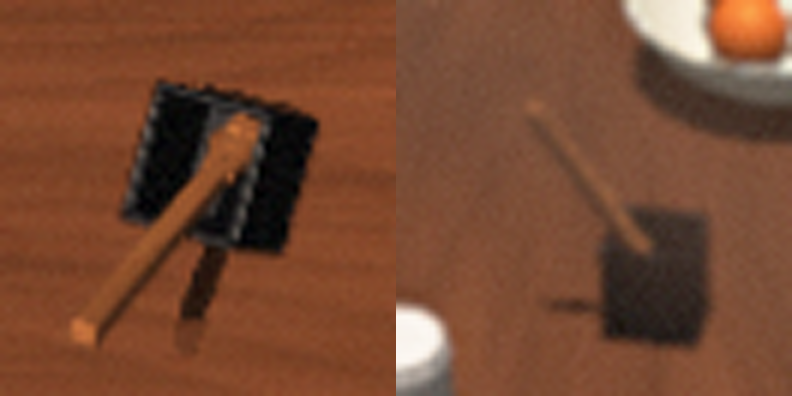

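The crop shows the holder rim corners (top crop) at about (158,82), (270,108), (238,247) and (125,217), so its yaw is about -13°. The spoon handle's end is at crop (85,330) in the top view and (137,106) in the side view.

```bash
python3 - <<'E'
from h import *
T=r.capture("top");S=r.capture("side")
t=lambda u:(np.array(u,float)+.5)/6-.5+[130,170]
s=lambda u:(np.array(u,float)+.5)/6-.5+[270,90]
e=tri(T,[t((85,330))],S,[s((137,106))])[0];print("end",e.round(4))
# axis from intersecting planes
o1,v=ray(T,[t((85,330)),t((235,133))]);n1=np.cross(v[0],v[1]);o2,w=ray(S,[s((137,106)),s((247,243))]);n2=np.cross(w[0],w[1])
d=np.cross(n1,n2);d/=np.linalg.norm(d);d*=np.sign(d[2]);print("axis",d.round(3),"lean",np.arccos(d[2]),"yaw of -lean",np.degrees(np.arctan2(-d[1],-d[0])))
p=np.linalg.lstsq(np.array([n1,n2,d]),np.array([n1@o1,n2@o2,d@e[:3]]),rcond=None)[0]
print("end on axis",p.round(4),"grip",(p-.045*d).round(4),"tip",(p-.2*d).round(4))
R=plane(T,[t(u) for u in((158,82),(270,108),(238,247),(125,217))],.08);print("holder rim",R.round(3),R.mean(0).round(3),np.linalg.norm(R-np.roll(R,1,0),axis=1).round(3))
for a,b in((1,0),(2,3)): q=R[a]-R[b]; print("yaw",np.degrees(np.arctan2(q[0],-q[1])))
for a,b in((3,0),(2,1)): q=R[b]-R[a]; print("yaw",np.degrees(np.arctan2(q[1],q[0])))
ks=[]
for n,c,box in(("top",T,(376,392,176,192)),("side",S,(325,350,245,268))):
    x0,x1,y0,y1=box; g=c["pixels"].max(2)<100; m=np.zeros_like(g); m[y0:y1,x0:x1]=g[y0:y1,x0:x1]
    B=[(st,ce.round(1)) for st,ce,_ in blobs(m,8)];print(n,B); ks.append(max(B,key=lambda b:b[0][4])[1])
print("knob",tri(T,[ks[0]],S,[ks[1]]))
print("lid by rim", plane(T,[(383.8+.2,184)],.010), "knob top on z",plane(T,[ks[0]],.04))
# potatoes mean & pot rim ellipse
P=np.array([plane(T,[ce],.049)[0] for _,ce,_ in potatoes(T)]);print("pot from potatoes",P.mean(0),np.linalg.norm(P-P.mean(0),axis=1).round(3))
g=T["pixels"].max(2)
for row in (155,160,165): print(row,g[row,232:336].tolist())
print([g[y,284] for y in range(115,212)])
E
```

```text
end [0.4004 0.3709 0.1718 0.0008]
axis [-0.555  0.124  0.823] lean 0.6048274252581273 yaw of -lean -12.556305290440843
end on axis [0.3999 0.3718 0.1713] grip [0.4249 0.3662 0.1343] tip [0.511  0.347  0.0068]
holder rim [[0.52  0.371 0.08 ]
 [0.508 0.315 0.08 ]
 [0.441 0.329 0.08 ]
 [0.455 0.386 0.08 ]] [0.481 0.35  0.08 ] [0.067 0.057 0.069 0.058]
yaw -12.387976706369873
yaw -13.895183192983072
yaw -12.776241743187294
yaw -12.037249499617515
top [(array([380, 179,  10,  10,  51], dtype=int32), array([384.3, 182.4]))]
side [(array([335, 252,   8,  11,  67], dtype=int32), array([338.2, 257. ]))]
knob [[ 0.53013487 -0.29566407  0.02825797  0.00251353]]
lid by rim [[ 0.5279889  -0.29678994  0.01      ]] knob top on z [[ 0.53048605 -0.29442608  0.04      ]]
pot from potatoes [0.58947618 0.00351228 0.049     ] [0.064 0.058 0.067 0.062 0.062 0.066]
155 [135, 131, 117, 63, 44, 45, 110, 134, 90, 64, 93, 197, 218, 213, 210, 216, 131, 59, 64, 66, 101, 235, 245, 222, 227, 243, 248, 251, 252, 252, 252, 251, 249, 241, 225, 180, 131, 237, 243, 244, 244, 244, 243, 244, 244, 243, 243, 243, 243, 243,
[... 2026 characters left out ...]
 np.uint8(247), np.uint8(247), np.uint8(247), np.uint8(247), np.uint8(247), np.uint8(247), np.uint8(246), np.uint8(246), np.uint8(246), np.uint8(246), np.uint8(247), np.uint8(248), np.uint8(248), np.uint8(248), np.uint8(248), np.uint8(244), np.uint8(230), np.uint8(234), np.uint8(248), np.uint8(247), np.uint8(247), np.uint8(248), np.uint8(249), np.uint8(248), np.uint8(249), np.uint8(249), np.uint8(250), np.uint8(248), np.uint8(231), np.uint8(80), np.uint8(64), np.uint8(80), np.uint8(114), np.uint8(125), np.uint8(117), np.uint8(67), np.uint8(90), np.uint8(213), np.uint8(249), np.uint8(249), np.uint8(248), np.uint8(249), np.uint8(249), np.uint8(249), np.uint8(249), np.uint8(249), np.uint8(249)]
```

```bash
python3 - <<'E'
from h import *
T=r.capture("top");S=r.capture("side")
e=plane(T,[(284,124.6),(284,193.6),(247.7,160),(314.4,160)],.113);print(e.round(4)); print("c x",e[0,0]-.1,e[1,0]+.096,"c y",e[2,1]-.1,e[3,1]+.096)
im=np.hstack([crop(T,234,112,105,105,3.8),crop(S,300,140,105,105,3.8)])
def dots(c,off,x,P):
    for u in proj(c,P):
        q=((u-off+.5)*3.8-.5)
        if 0<=q[0]<399: cv2.circle(im,(int(q[0])+x,int(q[1])),1,(0,0,255),-1)
cx,cy=.592,.002; a=np.linspace(0,2*np.pi,40)
for rr in(.1,): 
    P=np.c_[cx+rr*np.cos(a),cy+rr*np.sin(a),0*a+.113]; dots(T,[234,112],0,P);dots(S,[300,140],399,P)
cv2.imwrite("pics/pot.png",im)
E
```

```text
[[ 0.6862 -0.0036  0.113 ]
 [ 0.4912 -0.0061  0.113 ]
 [ 0.5852  0.0975  0.113 ]
 [ 0.5863 -0.0903  0.113 ]]
c x 0.5861950339368506 0.5872342919256026 c y -0.002512548404451337 0.005670505089617625
```

View pics/pot.png

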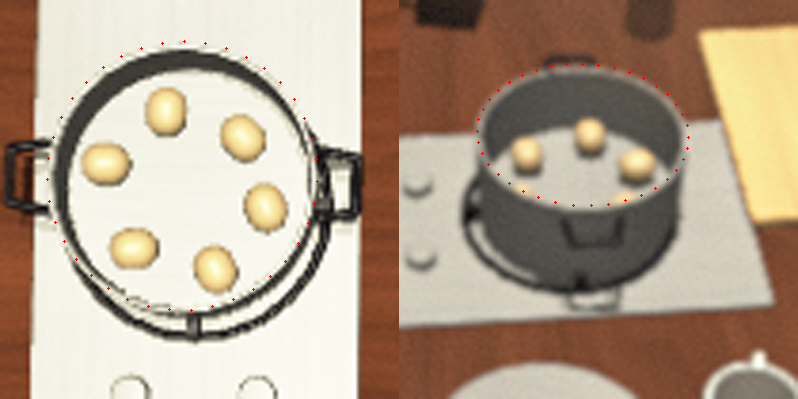

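```bash
python3 -m jog '1 62 -60 62 2.6; 1 62 -60 0 2.6'
```

```text
time_s: 0.65
tcp_pos: [0.2752, 0.5169, 0.27]
ee_rot: [[0.976, -0.217, 0.003], [-0.217, -0.976, 0.006], [0.001, -0.006, -1.0]]
wrist_force: [0.8, 0.0, -0.2]
gripper_width: 0.999
gripper_force: 0.0
```

The overlay fits to within a few mm; the best pot centre is about (0.588, 0.001). In the top picture the rim runs from x≈55 to 318 px of the crop, and all six potatoes are in the ring. Now I'll approach the spoon.

```bash
python3 -m jog '1 55 -55 -40 0; 1 50 -50 -30 0; 1 0 0 0 0'
```

```text
time_s: 1.02
tcp_pos: [0.3556, 0.4319, 0.212]
ee_rot: [[0.974, -0.226, -0.002], [-0.226, -0.974, -0.004], [-0.001, 0.005, -1.0]]
wrist_force: [0.0, 1.1, 0.1]
gripper_width: 1.0
gripper_force: 0.0
```

```bash
python3 -m jog '1 35 -33 0 0; 1 34 -33 0 0.5; 1 0 0 0 0'
```

```text
time_s: 1.4
tcp_pos: [0.4247, 0.3688, 0.2146]
ee_rot: [[0.977, -0.216, 0.001], [-0.216, -0.977, 0.001], [0.001, -0.001, -1.0]]
wrist_force: [-0.3, -0.3, -0.5]
gripper_width: 1.001
gripper_force: 0.0
```

```bash
python3 -m jog '1 0 -2 -45 0; 1 0 0 -46 0; 1 0 0 0 0'; python3 - <<'E'
from h import *
T=r.capture("top");S=r.capture("side")
cv2.imwrite("pics/g1.png",np.hstack([crop(T,130,170,66,66,6),crop(S,270,90,66,66,6)]))
E
```

```text
time_s: 1.78
tcp_pos: [0.4212, 0.3669, 0.1202]
ee_rot: [[0.977, -0.212, -0.004], [-0.212, -0.977, -0.006], [-0.003, 0.007, -1.0]]
wrist_force: [-0.4, 0.7, 1.3]
gripper_width: 1.002
gripper_force: 0.0
```

View pics/g1.png

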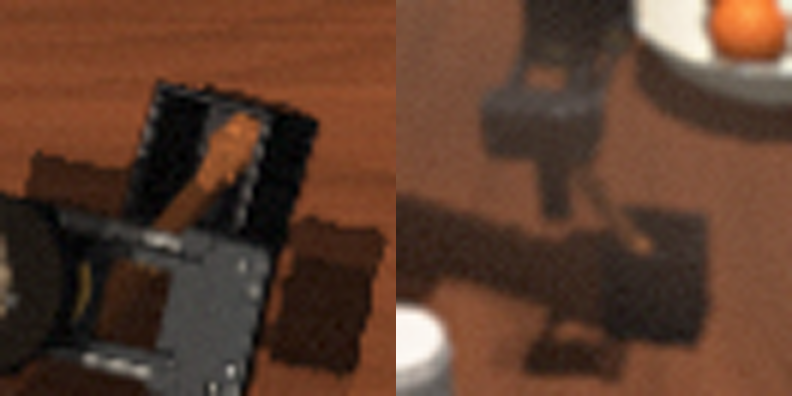

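The jaws straddle the handle (the top crop shows the handle between the fingers near (185,215)). Close, then withdraw along the handle axis.

```bash
python3 -m jog '0 0 0 0 0;0 0 0 0 0;0 0 0 0 0;0 0 0 0 0'; python3 -m jog '0 -17 4 25 0;0 -20 4.5 30 0;0 -24 5.5 36 0; 0 0 0 15 0;0 0 0 0 0';python3 - <<'E'
from h import *
T=r.capture("top");S=r.capture("side")
cv2.imwrite("pics/g2.png",np.hstack([crop(T,100,150,100,100,4),crop(S,250,60,100,100,4)]))
E
```

```text
time_s: 2.38
tcp_pos: [0.4233, 0.3678, 0.1234]
ee_rot: [[0.977, -0.213, 0.0], [-0.213, -0.977, 0.001], [0.0, -0.001, -1.0]]
wrist_force: [-0.9, -0.1, -0.1]
gripper_width: 0.632
gripper_force: 0.0
time_s: 3.0
tcp_pos: [0.3627, 0.3821, 0.2298]
ee_rot: [[0.977, -0.213, 0.001], [-0.213, -0.977, 0.002], [0.0, -0.002, -1.0]]
wrist_force: [0.2, -0.5, -0.4]
gripper_width: 0.065
gripper_force: 0.0
```

View pics/g2.png

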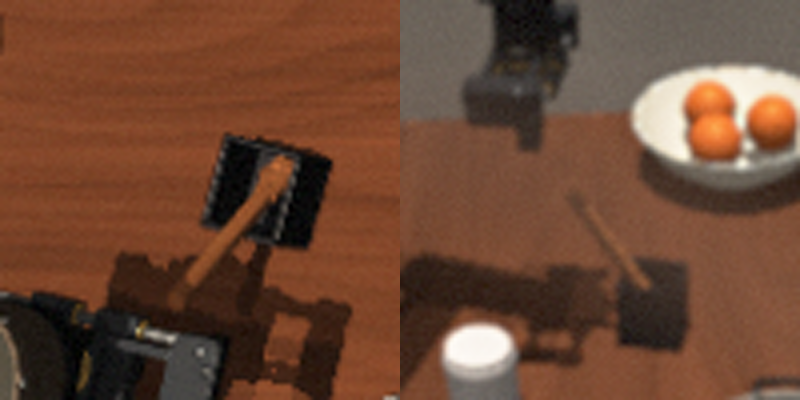

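The fingers close slowly and had not gripped. The spoon is still in its holder, its handle end at about (178,298) of the crop. Reopen, go back and wait longer.

```bash
python3 -m jog '1 31 -7 0 0;1 31 -7 0 0;1 0 0 0 0;1 0 0 0 0;1 0 0 0 0'; python3 -m jog '1 0 0 -20 0;1 0 0 0 0;1 0 0 0 0'
```

```text
time_s: 3.72
tcp_pos: [0.4237, 0.3676, 0.2285]
ee_rot: [[0.977, -0.212, -0.001], [-0.212, -0.977, -0.001], [-0.001, 0.001, -1.0]]
wrist_force: [0.4, -0.5, -0.4]
gripper_width: 0.504
gripper_force: 0.0
time_s: 4.1
tcp_pos: [0.4242, 0.3681, 0.2097]
ee_rot: [[0.977, -0.212, 0.001], [-0.212, -0.977, 0.0], [0.001, -0.001, -1.0]]
wrist_force: [0.6, 0.3, -0.5]
gripper_width: 0.854
gripper_force: 0.0
```

```bash
python3 -m jog '1 1 -1 -44 0;1 0 0 -43 0;0 0 0 0 0;0 0 0 0 0;0 0 0 0 0'; python3 -m jog '0 0 0 0 0;0 0 0 0 0;0 0 0 0 0;0 0 0 0 0;0 0 0 0 0'; python3 -m jog '0 0 0 0 0;0 0 0 0 0'
```

```text
time_s: 4.72
tcp_pos: [0.4262, 0.368, 0.1244]
ee_rot: [[0.977, -0.212, 0.003], [-0.212, -0.977, 0.004], [0.002, -0.004, -1.0]]
wrist_force: [-1.0, -0.7, 0.5]
gripper_width: 0.743
gripper_force: 0.0
time_s: 5.35
tcp_pos: [0.4252, 0.3666, 0.1219]
ee_rot: [[0.977, -0.213, -0.0], [-0.213, -0.977, -0.0], [-0.0, 0.0, -1.0]]
wrist_force: [0.0, -0.9, -0.3]
gripper_width: 0.169
gripper_force: 0.1
time_s: 5.6
tcp_pos: [0.4252, 0.3666, 0.1219]
ee_rot: [[0.977, -0.213, -0.0], [-0.213, -0.977, -0.0], [-0.0, 0.0, -1.0]]
wrist_force: [-0.2, -0.9, -0.2]
gripper_width: 0.147
gripper_force: 30.0
```

```bash
python3 -m jog '0 -17 4 25 0;0 -20 4.5 30 0;0 -24 5.5 36 0; 0 0 0 15 0;0 0 0 0 0';python3 - <<'E'
from h import *
T=r.capture("top");S=r.capture("side")
cv2.imwrite("pics/g3.png",np.hstack([crop(T,100,150,100,100,4),crop(S,250,60,100,100,4)]))
E
```

```text
time_s: 6.22
tcp_pos: [0.3646, 0.3811, 0.2288]
ee_rot: [[0.977, -0.213, 0.001], [-0.213, -0.977, 0.002], [0.0, -0.002, -1.0]]
wrist_force: [0.0, -0.2, -1.9]
gripper_width: 0.146
gripper_force: 30.0
```

View pics/g3.png

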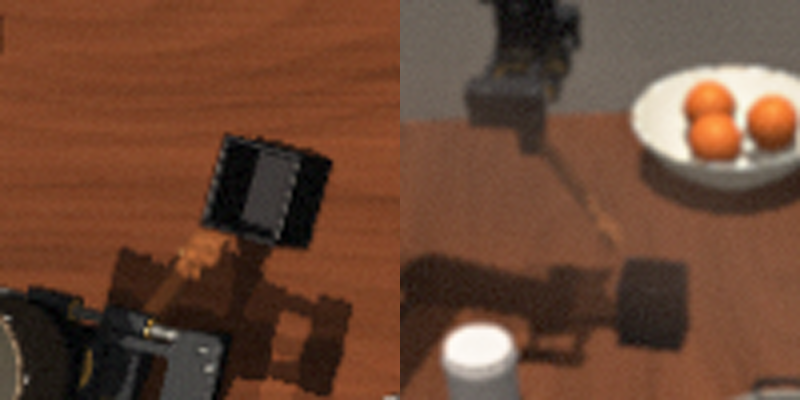

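The spoon is out and in the hand, with its head end at about (210,240) in the top crop and (213,247) in the side crop. I'll compare that with the prediction.

```bash
python3 - <<'E'
from h import *
T=r.capture("top");S=r.capture("side")
s=r.sense();tip=s["tcp_pos"]+[.086,-.020,-.115]
print("pred",tip.round(3)); u=proj(T,[tip])[0];w=proj(S,[tip])[0];print(((u-[100,150]+.5)*4).round(),((w-[250,60]+.5)*4).round())
f=lambda a,o:(np.array(a)+.5)/4-.5+o
print(tri(T,[f((212,241),[100,150])],S,[f((213,250),[250,60])]).round(4))
print(s["joints"].round(1))
E
```

```text
pred [0.45  0.36  0.111]
[224. 230.] [222. 244.]
[[0.4415 0.3741 0.0938 0.0022]]
[ 63.9  12.7 -13.6  -0.  -63.9  13.8]
```

```bash
python3 -m jog '0 5 -20 30 0;0 15 -40 20 0;0 15 -40 0 2;0 15 -40 0 2;0 15 -40 0 2'; python3 -m jog '0 15 -40 0 2;0 15 -40 0 2;0 15 -40 0 2;0 15 -40 0 0;0 15 -30 0 0'; python3 -m jog '0 5 -5 0 0;0 0 0 0 0;0 0 0 0 0'; python3 - <<'E'
from h import *
T=r.capture("top");S=r.capture("side")
s=r.sense();print(s["tcp_pos"],s["ee_rot"][:,0],s["joints"].round(1))
tip=s["tcp_pos"]+[.088,0,-.115];print(((proj(T,[tip])-[230,110]+.5)*4).round(),((proj(S,[tip])-[290,110]+.5)*4).round()+[400,0])
cv2.imwrite("pics/g4.png",np.hstack([crop(T,230,110,100,100,4),crop(S,290,110,100,100,4)]))
E
```

```text
time_s: 7.05
tcp_pos: [0.4295, 0.199, 0.2769]
ee_rot: [[0.994, -0.109, -0.002], [-0.109, -0.994, -0.001], [-0.001, 0.002, -1.0]]
wrist_force: [0.5, 0.3, -0.5]
gripper_width: 0.146
gripper_force: 30.0
time_s: 7.68
tcp_pos: [0.5043, 0.0087, 0.2767]
ee_rot: [[1.0, -0.006, -0.002], [-0.006, -1.0, -0.001], [-0.002, 0.001, -1.0]]
wrist_force: [0.1, 0.7, -0.9]
gripper_width: 0.148
gripper_force: 30.0
time_s: 8.05
tcp_pos: [0.5089, 0.0064, 0.2777]
ee_rot: [[1.0, -0.004, -0.001], [-0.004, -1.0, -0.0], [-0.001, 0.0, -1.0]]
wrist_force: [-0.1, -0.3, -1.7]
gripper_width: 0.142
gripper_force: 30.0
[0.50894473 0.00653065 0.27802871] [ 9.99994091e-01 -3.43660635e-03 -8.67869977e-05] [ 19.    8.8 -10.9  -0.  -70.3  70.8]
[[195. 177.]] [[641. 213.]]
```

View pics/g4.png

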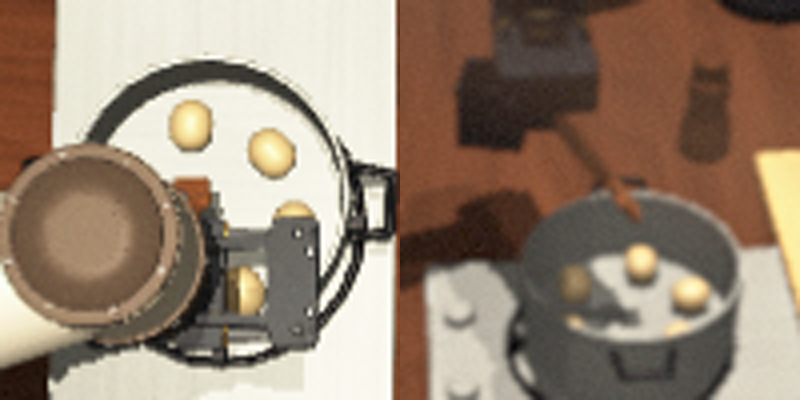

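The spoon tip is at top crop (193,178) and side crop (237,218), within about 4 mm of the prediction (slightly lower). Descend into the free middle of the pot.

```bash
python3 -m jog '0 5 -5 -40 0;0 0 0 -40 0;0 0 0 -25 0;0 0 0 -8 0;0 0 0 0 0'; python3 -m jog '0 0 0 -3 0;0 0 0 0 0'
```

```text
time_s: 8.78
tcp_pos: [0.5145, 0.0011, 0.1654]
ee_rot: [[1.0, -0.004, 0.0], [-0.004, -1.0, -0.0], [0.0, 0.0, -1.0]]
wrist_force: [0.4, 0.3, -0.3]
gripper_width: 0.144
gripper_force: 30.0
time_s: 9.02
tcp_pos: [0.5146, 0.0009, 0.1628]
ee_rot: [[1.0, -0.005, 0.002], [-0.005, -1.0, 0.0], [0.002, -0.0, -1.0]]
wrist_force: [-0.8, -0.8, -0.1]
gripper_width: 0.144
gripper_force: 30.0
```

```bash
for i in 1; do python3 -m jog '0 0 0 -3 0;0 0 0 0 0'; done; python3 -m jog '0 0 0 -2 0;0 0 0 0 0'|grep -E 'tcp|force'; python3 - <<'E'
from h import *
S=r.capture("side");cv2.imwrite("pics/g5.png",crop(S,300,130,90,90,6))
E
```

```text
time_s: 9.28
tcp_pos: [0.5141, 0.0007, 0.1589]
ee_rot: [[1.0, -0.005, -0.0], [-0.005, -1.0, -0.0], [-0.0, 0.0, -1.0]]
wrist_force: [0.3, -0.2, -0.4]
gripper_width: 0.148
gripper_force: 30.0
tcp_pos: [0.5141, 0.0007, 0.1568]
wrist_force: [-0.0, 0.4, -1.3]
gripper_force: 30.0
```

View pics/g5.png

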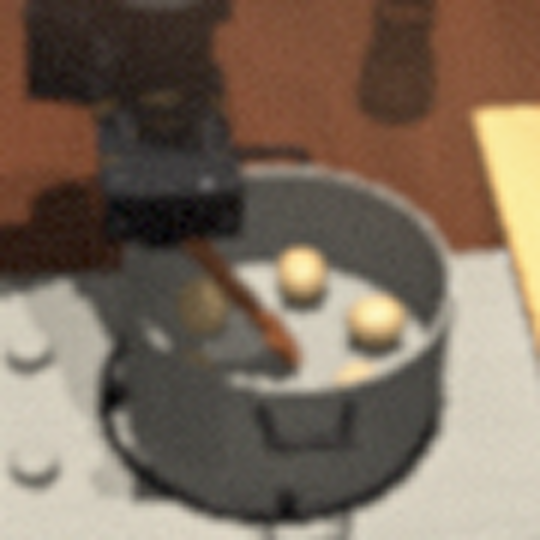

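The spoon tip is low in the pot at about (292,365) of the crop, clear of the potatoes. Move toward the far wall, watching the force.

```bash
python3 -m jog '0 12 -1 0 0;0 12 -1 0 0;0 12 -1 0 0;0 12 -1 0 0;0 12 0 0 0'|grep -E 'tcp|wrist'; python3 -m jog '0 8 0 0 0;0 0 0 0 0'|grep -E 'tcp|wrist';python3 -m jog '0 2 0 0 0;0 0 0 0 0'|grep -E 'tcp|wrist'
```

```text
tcp_pos: [0.5752, -0.0034, 0.1569]
wrist_force: [0.0, 0.7, -1.3]
tcp_pos: [0.5827, -0.0033, 0.1568]
wrist_force: [-0.2, 0.6, -1.1]
tcp_pos: [0.5841, -0.0033, 0.1571]
wrist_force: [0.4, -0.0, -0.8]
```

```bash
for i in 1; do python3 -m jog '0 2 0 0 0;0 0 0 0 0'|grep -E 'tcp|wrist'; done; python3 -m jog '0 2 0 0 0;0 0 0 0 0'|grep -E 'tcp|wrist'; python3 -m jog '0 1 0 0 0;0 0 0 0 0'|grep -E 'tcp|wrist'
```

```text
tcp_pos: [0.5863, -0.0032, 0.1572]
wrist_force: [1.0, -0.5, -0.5]
tcp_pos: [0.5884, -0.0033, 0.157]
wrist_force: [0.8, -0.4, -0.3]
tcp_pos: [0.5893, -0.0033, 0.157]
wrist_force: [-0.4, -0.1, -0.4]
```

```bash
python3 -m jog '0 1.5 0 0 0;0 0 0 0 0'|grep -E 'tcp|wrist'; python3 -m jog '0 1.5 0 0 0;0 0 0 0 0'|grep -E 'tcp|wrist'; python3 - <<'E'
from h import *
s=r.sense();print(s["wrist_force"],s["moment"])
S=r.capture("side");im=S["pixels"].astype(int)
h=cv2.cvtColor(S["pixels"],cv2.COLOR_RGB2HSV)
m=(h[...,0]<12)&(h[...,1]>90)&(h[...,2]>50); m[:,:322]=0;m[:,380:]=0;m[:160]=0;m[205:]=0
for st,ce,mm in blobs(m,10):
    ys,xs=np.nonzero(mm);i=ys.argmax();print(st,(xs[i],ys[i]),(xs.max(),ys[xs.argmax()]),plane(S,[(xs[i],ys[i])],.039))
E
```

```text
tcp_pos: [0.5909, -0.0033, 0.157]
wrist_force: [0.2, 0.6, -0.9]
tcp_pos: [0.5924, -0.0033, 0.157]
wrist_force: [-0.4, -0.4, -0.8]
[-0.37573231 -0.39198545 -0.82303285] [-0.02122704 -0.02611943 -0.03545155]
[322 160   8   7  28] (np.int64(322), np.int64(166)) (np.int64(329), np.int64(160)) [[0.50706259 0.14038422 0.039     ]]
[365 160  15  12 110] (np.int64(376), np.int64(171)) (np.int64(379), np.int64(160)) [[0.71707736 0.09357587 0.039     ]]
[355 172  10  11  22] (np.int64(364), np.int64(182)) (np.int64(364), np.int64(182)) [[0.66061873 0.0344413  0.039     ]]
[365 183   5   5  14] (np.int64(366), np.int64(187)) (np.int64(369), np.int64(186)) [[0.66402985 0.00655728 0.039     ]]
```

```bash
python3 -m jog '0 1.5 0 0 0;0 0 0 0 0'|grep -E 'wrist'; python3 -m jog '0 1.5 0 0 0;0 0 0 0 0'|grep -E 'wrist';python3 -m jog '0 1.5 0 0 0;0 0 0 0 0'|grep -E 'tcp|wrist'; python3 - <<'E'
from h import *
s=r.sense();print(s["moment"])
S=r.capture("side");cv2.imwrite("pics/w.png",crop(S,350,160,40,40,10))
h=cv2.cvtColor(S["pixels"],cv2.COLOR_RGB2HSV)
for y in range(176,194): print(y,h[y,356:384,1].tolist())
E
```

```text
wrist_force: [0.6, 0.5, -0.9]
wrist_force: [-0.6, 0.8, -0.5]
tcp_pos: [0.5967, -0.0033, 0.157]
wrist_force: [-0.2, -0.6, -0.3]
[-0.06161666  0.09500437 -0.06762064]
176 [20, 32, 54, 108, 129, 141, 119, 84, 47, 33, 26, 29, 28, 28, 31, 26, 36, 32, 23, 26, 28, 29, 28, 30, 30, 30, 27, 28]
177 [21, 23, 46, 61, 103, 144, 146, 125, 86, 56, 45, 36, 27, 38, 26, 28, 29, 28, 21, 25, 28, 29, 30, 29, 27, 29, 30, 27]
178 [21, 23, 44, 72, 108, 142, 143, 154, 115, 89, 64, 45, 28, 26, 24, 26, 28, 23, 26, 24, 28, 30, 30, 28, 31, 29, 27, 31]
179 [23, 35, 65, 88, 110, 115, 159, 146, 148, 113, 93, 63, 24, 20, 26, 26, 30, 31, 28, 28, 30, 29, 30, 28, 29, 32, 26, 28]
180 [24, 44, 82, 101, 101, 103, 128, 144, 157, 139, 107, 91, 53, 30, 20, 34, 34, 30, 28, 30, 27, 28, 30, 30, 27, 30, 29, 27]
181 [26, 46, 82, 104, 103, 105, 102, 127, 143, 154, 141, 124, 98, 56, 27, 24, 26, 25, 25, 25, 28, 28, 27, 25, 30, 28, 28, 26]
182 [24, 52, 87, 100, 102, 104, 106, 113, 128, 154, 155, 147, 128, 88, 33, 26, 30, 27, 27, 29, 28, 29, 31, 28, 27, 27, 28, 27]
183 [32, 43, 74, 98, 97, 101, 103, 106, 119, 138, 169, 157, 156, 122, 
[... 541 characters left out ...]
88 [23, 20, 23, 23, 29, 19, 33, 24, 19, 25, 27, 40, 41, 43, 26, 27, 25, 17, 25, 28, 30, 27, 25, 29, 25, 26, 28, 28]
189 [29, 25, 28, 22, 36, 33, 28, 23, 29, 26, 26, 28, 31, 26, 28, 27, 20, 28, 27, 28, 28, 29, 28, 26, 30, 28, 29, 27]
190 [26, 50, 73, 74, 75, 73, 41, 25, 25, 23, 24, 20, 26, 24, 20, 28, 14, 24, 28, 26, 29, 28, 28, 28, 28, 28, 29, 27]
191 [77, 93, 94, 96, 88, 74, 61, 28, 22, 28, 27, 28, 30, 27, 28, 32, 23, 23, 24, 24, 28, 28, 28, 28, 28, 29, 28, 26]
192 [82, 87, 83, 80, 72, 53, 33, 30, 21, 24, 25, 23, 26, 24, 17, 20, 25, 27, 31, 26, 28, 28, 25, 26, 30, 26, 26, 26]
193 [69, 69, 58, 49, 38, 30, 28, 28, 36, 21, 23, 24, 23, 18, 20, 22, 20, 29, 27, 28, 28, 29, 27, 27, 26, 27, 27, 29]
```

```bash
python3 - <<'E'
from h import *
S=r.capture("side")
for z in(.034,.037,.040): print(z,plane(S,[(368,187.4),(370,184)],z).round(4))
a=np.radians([0,-10]);print(proj(S,np.c_[.588+.096*np.cos(a),.001+.096*np.sin(a),[.033,.033]]).round(1))
for i in range(3): s=r.sense();print(s["moment"].round(3),s["wrist_force"].round(2))
E
python3 -m jog '0 1.5 0 0 0;0 0 0 0 0'|grep -E 'tcp|wrist'; python3 -c "
from h import *
print(r.sense()['moment'].round(3))"; python3 -m jog '0 1.5 0 0 0;0 0 0 0 0'|grep -E 'tcp|wrist'; python3 -c "
from h import *
print(r.sense()['moment'].round(3))"
```

```text
0.034 [[0.6724 0.0089 0.034 ]
 [0.6829 0.0269 0.034 ]]
0.037 [[0.6717 0.0059 0.037 ]
 [0.6822 0.0237 0.037 ]]
0.04 [[0.6709 0.0028 0.04  ]
 [0.6814 0.0206 0.04  ]]
[[371.4 188.9]
 [371.7 192. ]]
[0.045 0.087 0.038] [-0.23 -0.79 -0.62]
[0.045 0.087 0.038] [-0.23 -0.79 -0.62]
[0.045 0.087 0.038] [-0.23 -0.79 -0.62]
tcp_pos: [0.5975, -0.0034, 0.1568]
wrist_force: [-3.4, 0.9, 0.5]
[0.086 0.889 0.003]
tcp_pos: [0.5983, -0.0035, 0.1566]
wrist_force: [-4.7, -0.4, 2.4]
[0.106 1.886 0.071]
```

Contact at TCP x≈0.597, pressing 4.7 N on the far wall. Back off and sweep round the ring clockwise.

```bash
python3 -m jog '0 0 0 0 0;0 -5 0 0 0;0 -9 2 0 0;0 -8 2 0 0'|grep -E 'time|tcp|wrist';python3 -m jog '0 0.8 1.8 0 -9;0 0.8 1.8 0 -9;0 0.8 1.8 0 -9;0 0.8 1.8 0 -9;0 0.8 1.8 0 -9'|grep -E 'tcp|wrist|rot'; python3 -m jog '0 1.8 0.8 0 -9;0 1.8 0.8 0 -9;0 1.8 0.8 0 -9;0 1.8 0.8 0 -9;0 1.8 0.8 0 -9'|grep -E 'tcp|wrist|rot'
```

```text
time_s: 13.85
tcp_pos: [0.5778, 0.001, 0.1573]
wrist_force: [0.7, 0.1, -0.0]
tcp_pos: [0.5836, 0.0103, 0.1588]
ee_rot: [[0.701, -0.713, 0.006], [-0.713, -0.701, 0.001], [0.004, -0.005, -1.0]]
wrist_force: [0.2, 0.2, 1.0]
tcp_pos: [0.593, 0.0138, 0.1589]
ee_rot: [[-0.008, -1.0, 0.007], [-1.0, 0.008, -0.001], [0.001, -0.007, -1.0]]
wrist_force: [2.0, -1.6, 3.7]
```

```bash
python3 -m jog '0 0.8 -0.8 0.2 -9;0 0.8 -0.8 0.2 -9;0 0.8 -0.8 0.2 -9;0 0.8 -0.8 0.2 -9;0 0.8 -0.8 0.2 -9'|grep -E 'tcp|wrist|rot'; python3 -m jog '0 0.8 -1.8 0 -9;0 0.8 -1.8 0 -9;0 0.8 -1.8 0 -9;0 0.8 -1.8 0 -9;0 0.8 -1.8 0 -9'|grep -E 'tcp|wrist|rot';python3 - <<'E'
from h import *
T=r.capture("top");S=r.capture("side");print(r.sense()["joints"].round(0))
for st,ce,m in potatoes(T): print(st[4],ce.round(1),plane(T,[ce],.050)[0].round(3))
h=cv2.cvtColor(S["pixels"],cv2.COLOR_RGB2HSV);m=(h[...,0]>12)&(h[...,0]<32)&(h[...,1]>60)&(h[...,2]>120);m[:160]=0;m[225:]=0;m[:,310:]&=1;m[:,:310]=0;m[:,385:]=0
print("side")
for st,ce,m in blobs(m,10): print(st[4],ce.round(1),plane(S,[ce],.050)[0].round(3))
E
```

```text
tcp_pos: [0.5949, 0.01, 0.1584]
ee_rot: [[-0.714, -0.7, 0.002], [-0.7, 0.714, 0.0], [-0.001, -0.001, -1.0]]
wrist_force: [0.7, 0.0, -0.9]
tcp_pos: [0.5989, 0.0008, 0.1584]
ee_rot: [[-1.0, 0.01, 0.002], [0.01, 1.0, 0.0], [-0.002, 0.0, -1.0]]
wrist_force: [-0.3, 0.6, -0.3]
[  16.   23.   -9.    0.  -58. -106.]
316 [262.9 131. ] [0.679 0.064 0.05 ]
297 [263.9 130.8] [0.679 0.061 0.05 ]
22 [240.7 159. ] [0.596 0.128 0.05 ]
96 [291.6 171.7] [ 0.559 -0.022  0.05 ]
215 [270.4 179.4] [0.536 0.04  0.05 ]Traceback (most recent call last):
  File "<stdin>", line 4, in <module>
numpy._core._exceptions._UFuncOutputCastingError: Cannot cast ufunc 'bitwise_and' output from dtype('int64') to dtype('bool') with casting rule 'same_kind'
```

```bash
python3 -m jog '0 -6 0 -1 0;0 -6 0 0 0;0 -3 0 0 0;0 0 0 0 0'|grep -E 'time|tcp|wrist';python3 -m jog '0 -1.5 0 0 0;0 0 0 0 0'|grep -E 'tcp|wrist'
```

```text
time_s: 16.95
tcp_pos: [0.5861, 0.001, 0.1589]
wrist_force: [5.6, -1.0, 2.4]
tcp_pos: [0.5846, 0.0011, 0.1586]
wrist_force: [4.9, -0.4, 1.9]
```

```bash
python3 -m jog '0 -1.5 0 0 0;0 0 0 0 0'|grep -E 'tcp|wrist'
```

```text
tcp_pos: [0.5832, 0.0011, 0.1586]
wrist_force: [4.7, -0.3, 1.4]
```

```bash
python3 - <<'E'
from h import *
T=r.capture("top");S=r.capture("side")
cv2.imwrite("pics/g6.png",np.hstack([crop(T,234,112,100,100,4),crop(S,300,140,100,100,4)]))
E
```

```text
(no output)
```

View pics/g6.png

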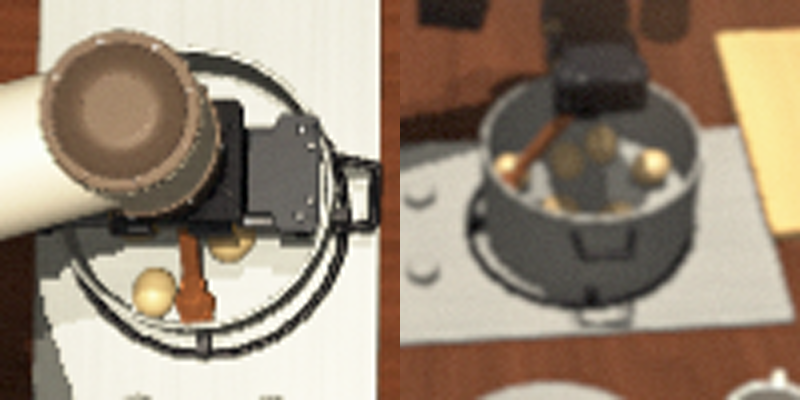

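The spoon head touches the near wall at top crop (195,320) with about 5 N, and no potato is between them. The pot's handle and rim are at the same pixels as before (right handle still at px (328.6,160.7)). Next, back off and continue the sweep.

```bash
python3 -m jog '0 5 0 0 0;0 7 0 0 0;0 6 0 0 0'|grep -E 'time|tcp|wrist';python3 -m jog '0 -0.8 -1.8 0 -9;0 -0.8 -1.8 0 -9;0 -0.8 -1.8 0 -9;0 -0.8 -1.8 0 -9;0 -0.8 -1.8 0 -9'|grep -E 'tcp|wrist|rot'; python3 - <<'E'
from h import *
T=r.capture("top");S=r.capture("side");print(r.sense()["joints"].round(0))
for st,ce,m in potatoes(T): print(st,ce.round(1),plane(T,[ce],.050)[0].round(3))
h=cv2.cvtColor(S["pixels"],cv2.COLOR_RGB2HSV);m=(h[...,0]>12)&(h[...,0]<32)&(h[...,1]>70)&(h[...,2]>70);m[:165]=0;m[198:]=0;m[:,:318]=0;m[:,378:]=0
print("side")
for st,ce,m in blobs(m,10): print(st,ce.round(1),plane(S,[ce],.050)[0].round(3))
E
```

```text
time_s: 17.92
tcp_pos: [0.5978, 0.0005, 0.1559]
wrist_force: [-0.6, 0.3, -0.3]
tcp_pos: [0.5939, -0.0086, 0.1562]
ee_rot: [[-0.7, 0.714, -0.003], [0.714, 0.7, -0.001], [0.002, -0.003, -1.0]]
wrist_force: [-0.1, 0.2, -0.5]
[  15.   23.  -10.   -0.  -58. -150.]
[248 113  41  42 303] [267.8 133.2] [0.672 0.049 0.05 ]
[259 123  20  20 300] [268.5 132.8] [0.674 0.047 0.05 ]
[255 170  10  11  69] [259.7 174.4] [0.55  0.072 0.05 ]
side
[332 171  24  14 178] [343.6 176.8] [0.585 0.058 0.05 ]
[358 177  10   9  67] [362.2 181.2] [0.652 0.028 0.05 ]
[337 189   8   4  25] [340.6 190.5] [ 0.565 -0.016  0.05 ]
[350 190   8   3  17] [353.9 191.3] [ 0.614 -0.024  0.05 ]
```

```bash
g(){ grep -E 'tcp|wrist'; }; python3 -m jog '0 7 -5 0 0;0 7 -5 0 0'|g; python3 -m jog '0 1.6 4.4 0 10;0 1.6 4.4 0 10;0 1.6 4.4 0 10;0 1.6 4.4 0 10;0 1.6 4.4 0 10'|g; python3 -m jog '0 -2.4 4.1 0 10;0 -2.4 4.1 0 10;0 -2.4 4.1 0 10;0 -2.4 4.1 0 10;0 -2.4 4.1 0 10'|g
```

```text
tcp_pos: [0.6093, -0.0186, 0.1569]
wrist_force: [0.5, -0.3, -0.8]
tcp_pos: [0.6171, 0.0035, 0.1569]
wrist_force: [-1.1, 1.9, 2.8]
tcp_pos: [0.6052, 0.0241, 0.1569]
wrist_force: [-0.2, -0.0, -0.4]
```

```bash
g(){ grep -E 'tcp|wrist|time'; };  python3 -m jog '0 -4.7 0.8 0 10;0 -4.7 0.8 0 10;0 -4.7 0.8 0 10;0 -4.7 0.8 0 10;0 -4.7 0.8 0 10'|g; python3 -m jog '0 -3.6 -3 0 10;0 -3.6 -3 0 10;0 -3.6 -3 0 10;0 -3.6 -3 0 10;0 -3.6 -3 0 10'|g; python3 -m jog '0 0 -4.7 0 10;0 0 -4.7 0 10;0 0 -4.7 0 10;0 0 -4.7 0 10;0 0 -4.7 0 10'|g;python3 - <<'E'
from h import *
T=r.capture("top");S=r.capture("side");print(r.sense()["joints"].round(0))
for st,ce,m in potatoes(T): print(st,ce.round(1),plane(T,[ce],.050)[0].round(3))
h=cv2.cvtColor(S["pixels"],cv2.COLOR_RGB2HSV);m=(h[...,0]>12)&(h[...,0]<32)&(h[...,1]>70)&(h[...,2]>70);m[:165]=0;m[198:]=0;m[:,:318]=0;m[:,378:]=0
print("side")
for st,ce,m in blobs(m,10): print(st,ce.round(1),plane(S,[ce],.050)[0].round(3))
E
```

```text
time_s: 20.78
tcp_pos: [0.5822, 0.0276, 0.1578]
wrist_force: [0.8, -1.3, 1.7]
time_s: 21.4
tcp_pos: [0.5636, 0.0129, 0.157]
wrist_force: [0.1, 0.5, -1.2]
time_s: 22.02
tcp_pos: [0.5637, -0.0108, 0.1569]
wrist_force: [0.3, -0.0, -0.9]
[ 15.  20. -14.   0. -56.  99.]
[249 128  41  40 305] [268.5 148.4] [0.627 0.047 0.05 ]
[260 138  20  20 303] [269.2 147.7] [0.629 0.045 0.05 ]
[235 172  24   8  39] [246.3 175.3] [0.548 0.111 0.05 ]
side
[331 170  35  15 255] [348.5 177. ] [0.603 0.055 0.05 ]
[337 188  10   5  35] [341.5 190.1] [ 0.569 -0.014  0.05 ]
[349 188   9   6  43] [352.7 190.7] [ 0.61 -0.02  0.05]
```

```bash
g(){ grep -E 'tcp|wrist|time'; };  python3 -m jog '0 0 0 35 0;0 0 0 40 0;0 0 0 40 -8;0 -15 40 0 -8;0 -15 40 0 -8'|g; python3 -m jog '0 -15 40 0 -8;0 -15 40 0 -5;0 -15 40 0 0;0 -15 40 0 0;0 -15 40 0 0'|g; python3 -m jog '0 -15 40 0 0;0 -15 40 0 0;0 0 0 0 0'; python3 - <<'E'
from h import *
T=r.capture("top");print(r.sense()["joints"].round(0))
for st,ce,m in potatoes(T): print(st,ce.round(1),plane(T,[ce],.050)[0].round(3))
s=r.sense()
for dz in(.115,.119):
  tip=s["tcp_pos"]+s["ee_rot"]@[.085,0,dz];print("tip",tip,proj(T,[tip]))
S=r.capture("side")
h=cv2.cvtColor(S["pixels"],cv2.COLOR_RGB2HSV)
cv2.imwrite("pics/raw_top.png",T["pixels"][:,:,::-1]);cv2.imwrite("pics/raw_side.png",S["pixels"][:,:,::-1])
e=T["pixels"].max(2);print("pot col284", [int(v) for v in e[118:132,284]],[int(v) for v in e[188:204,284]]);print(e[160,242:256].tolist(),e[160,310:332].tolist())
E
```

```text
time_s: 22.75
tcp_pos: [0.5333, 0.0704, 0.2726]
wrist_force: [0.6, 0.8, -0.4]
time_s: 23.38
tcp_pos: [0.4578, 0.2711, 0.2722]
wrist_force: [0.4, 0.6, 0.5]
time_s: 23.75
tcp_pos: [0.4275, 0.3521, 0.2716]
ee_rot: [[0.977, -0.212, -0.0], [-0.212, -0.977, -0.0], [-0.0, 0.0, -1.0]]
wrist_force: [0.6, -0.1, -0.6]
gripper_width: 0.146
gripper_force: 30.0
[ 56.  14.  -6.  -0. -71.  22.]
[256 136  20  44 404] [265.2 157.7] [0.6   0.056 0.05 ]
[287 149  11  12 103] [291.9 154.5] [ 0.61  -0.022  0.05 ]
[284 163  12  13 102] [289.7 169.1] [ 0.567 -0.017  0.05 ]
tip [0.51080455 0.33259862 0.15662234] [[160.10588148 184.71935442]]
tip [0.51080225 0.33259624 0.15262234] [[160.57750317 184.82382553]]
pot col284 [240, 240, 239, 240, 239, 238, 239, 86, 61, 57, 61, 68, 173, 214] [247, 247, 248, 248, 246, 228, 75, 60, 80, 114, 119, 115, 66, 88, 206, 247]
[83, 226, 241, 238, 229, 182, 95, 59, 61, 63, 215, 243, 246, 245] [247, 248, 247, 248, 229, 114, 244, 119, 70, 61, 26, 209, 247, 247, 246, 221, 53, 27, 36, 69, 127, 125]
```

The pot hasn't moved. Four potatoes are clustered on the left and two are further in, and one of them may have moved only a little, so I'll give another stir.

```bash
g(){ grep -E 'tcp|wrist|time'; }; python3 -m jog '0 17.5 -37.6 0 -7;0 17.5 -37.6 0 -7;0 17.5 -37.6 0 -7;0 17.5 -37.6 0 -7;0 17.5 -37.6 0 -7'|g; python3 -m jog '0 17.5 -37.6 0 -7;0 17.5 -37.6 0 -7;0 17.5 -37.6 0 -7;0 17.5 -37.6 0 -7;0 0 0 0 0'; 
```

```text
time_s: 24.48
tcp_pos: [0.5163, 0.1591, 0.2723]
wrist_force: [0.7, 0.5, -0.8]
time_s: 25.1
tcp_pos: [0.5861, 0.0077, 0.2717]
ee_rot: [[0.248, -0.969, -0.001], [-0.969, -0.248, -0.0], [0.0, 0.001, -1.0]]
wrist_force: [-0.6, -0.0, -0.4]
gripper_width: 0.143
gripper_force: 30.0
```

```bash
g(){ grep -E 'tcp|wrist|time'; }; python3 -m jog '0 -1 5 -38 0;0 0 0 -38 0;0 0 0 -25 0;0 0 0 -11 0;0 0 0 0 0'|g
```

```text
time_s: 25.72
tcp_pos: [0.5846, 0.0162, 0.16]
wrist_force: [0.3, -0.1, -0.9]
```

```bash
g(){ grep -E 'tcp|wrist|time'; }; python3 -m jog '0 -4.2 0.3 -0.4 9;0 -4.2 0.3 -0.4 9;0 -4.2 0.3 0 9;0 -4.2 0.3 0 9;0 -4.2 0.3 0 9'|g; python3 -m jog '0 0 -4.1 0 9;0 0 -4.1 0 9;0 0 -4.1 0 9;0 0 -4.1 0 9;0 0 -4.1 0 9'|g;  python3 -m jog '0 2.7 -2.3 0 9;0 2.7 -2.3 0 9;0 2.7 -2.3 0 9;0 2.7 -2.3 0 9;0 2.7 -2.3 0 9'|g; python3 -m jog '0 2.6 0 0 8;0 2.6 0 0 8;0 2.6 0 0 8;0 2.6 0 0 8;0 0 0 0 0'
```

```text
time_s: 26.35
tcp_pos: [0.5646, 0.018, 0.1612]
wrist_force: [-0.6, 0.0, -0.5]
time_s: 26.98
tcp_pos: [0.5647, -0.0027, 0.1612]
wrist_force: [0.8, 0.4, -0.8]
time_s: 27.6
tcp_pos: [0.5766, -0.0155, 0.1605]
wrist_force: [-0.7, -4.2, -1.9]
time_s: 28.22
tcp_pos: [0.5889, -0.0142, 0.1612]
ee_rot: [[-0.028, 1.0, 0.004], [1.0, 0.028, 0.0], [0.0, 0.004, -1.0]]
wrist_force: [-0.5, -0.4, -1.2]
gripper_width: 0.146
gripper_force: 30.0
```

```bash
g(){ grep -E 'tcp|wrist|time|rot'; }; python3 -m jog '0 0 0 35 0;0 0 0 40 0;0 0 0 40 -9;0 -20 35 0 -9.5;0 -20 35 0 -9.5'|g; python3 -m jog '0 -20 35 0 -9.5;0 -20 35 0 -9.5;0 -20 35 0 -9.5;0 -20 35 0 -9.5;0 -20 35 0 -9.5'|g; python3 -m jog '0 -20 35 0 -9.5;0 -20 35 0 -9.5;0 -20 35 0 -9.5;0 -20 40 0 0;0 0 0 0 0'|g;python3 - <<'E'
from h import *
T=r.capture("top");s=r.sense();print(s["joints"].round(0))
for st,ce,m in potatoes(T): print(st,ce.round(1),plane(T,[ce],.050)[0].round(3))
S=r.capture("side")
cv2.imwrite("pics/raw_top.png",T["pixels"][:,:,::-1]);cv2.imwrite("pics/raw_side.png",S["pixels"][:,:,::-1])
tip=s["tcp_pos"]+s["ee_rot"]@[.084,0,.117];u=proj(T,[tip])[0];w=proj(S,[tip])[0];print(tip,u,w)
for c,q in((T,u),(S,w)):
    h=cv2.cvtColor(c["pixels"],cv2.COLOR_RGB2HSV);x,y=q.astype(int)
    for yy in range(y-9,y+10): print(yy,' '.join("%3d/%3d"%(h[yy,xx,2],h[yy,xx,1]) for xx in range(x-9,x+10)))
E
```

```text
time_s: 28.85
tcp_pos: [0.5466, 0.0564, 0.2752]
ee_rot: [[0.451, 0.892, 0.0], [0.892, -0.451, 0.001], [0.001, -0.0, -1.0]]
wrist_force: [-0.1, 0.4, -0.8]
time_s: 29.48
tcp_pos: [0.4462, 0.2317, 0.2748]
ee_rot: [[0.962, 0.272, -0.0], [0.272, -0.962, 0.0], [-0.0, -0.001, -1.0]]
wrist_force: [0.5, 0.9, -1.0]
time_s: 30.1
tcp_pos: [0.366, 0.3776, 0.2744]
ee_rot: [[0.977, -0.211, -0.001], [-0.211, -0.977, 0.0], [-0.001, 0.0, -1.0]]
wrist_force: [-0.1, -0.9, -1.6]
[ 63.  11.  -9.  -0. -70.  14.]
[257 140  13  11 103] [263.  145.1] [0.637 0.063 0.05 ]
[287 149  11  12 102] [291.9 154.5] [ 0.61  -0.022  0.05 ]
[257 159  20  31 306] [267.5 174.7] [0.55  0.048 0.05 ]
[284 163  12  13 103] [289.7 169.1] [ 0.567 -0.017  0.05 ]
[0.44852927 0.35847823 0.15729367] [150.35676017 207.25738159] [304.25763511 111.32874092]
198 118/177 122/171 122/171 119/176 121/175 120/174 122/176 122/173 117/185 123/172  99/173  89/ 72  50/ 46  14/ 18  13/ 39  11/ 70   9/  0  11/162   7/146
199 123/176 119/180 120/172 118/184 121/179 121/171 118/177 122/173 117/181 121/171  82/162  82/ 37  48/ 37  18/ 28  13/ 39  13/
[... 4943 characters left out ...]
/137 126/134 126/134 125/141 130/127 128/129 132/128 123/135 126/138 127/135
117 122/140 124/134 122/144 123/133 120/134 117/131 114/134 120/134 119/141 123/137 127/137 126/138 127/141 127/137 128/139 124/132 123/135 121/141 127/137
118 122/142 130/127 126/140 125/137 120/134 119/133 115/137 118/136 119/137 122/136 125/137 124/144 126/134 126/136 127/131 127/139 124/136 124/140 126/136
119 124/142 127/137 123/137 124/138 121/135 116/132 115/137 120/136 123/131 125/131 127/137 125/137 126/142 130/137 127/135 128/133 121/141 125/135 126/134
120 126/138 125/139 126/136 127/139 122/130 120/128 112/148 118/140 120/140 123/137 128/135 128/135 127/139 126/138 126/136 124/144 125/131 123/135 129/132
```

```bash
g(){ grep -E 'tcp|wrist|time|rot'; }; python3 - <<'E'
from h import *
T=r.capture("top");S=r.capture("side");s=r.sense()
p=tri(T,[(147.3,208)],S,[(303.6,111.5)])[0];print(p,"tool frame",s["ee_rot"].T@(p[:3]-s["tcp_pos"]))
E
python3 -m jog '0 29 -32.4 0 -7.8;0 29 -32.4 0 -7.8;0 29 -32.4 0 -7.8;0 29 -32.4 0 -7.8;0 29 -32.4 0 -7.8'|g;python3 -m jog '0 29 -32.4 0 -7.8;0 29 -32.4 0 -7.8;0 29 -32.4 0 -7.8;0 29 -32.4 0 -7.8;0 29 -32.4 0 -7.8'|g; python3 -m jog '0 0 0 0 0;0 0 0 0 0'|g
python3 - <<'E'
from h import *
T=r.capture("top");S=r.capture("side");s=r.sense()
tip=s["tcp_pos"]+s["ee_rot"]@[.084,0,.117];u=proj(T,[tip])[0];w=proj(S,[tip])[0];print(tip,u,w)
for c,q in((T,u),(S,w)):
    h=cv2.cvtColor(c["pixels"],cv2.COLOR_RGB2HSV);x,y=q.astype(int)
    for yy in range(y-7,y+8): print(yy,' '.join("%3d"%(h[yy,xx,1]) for xx in range(x-9,x+10)))
E
```

```text
[0.44620133 0.36995091 0.14936876 0.00077415] tool frame [ 0.07781955 -0.01196174  0.12504691]
time_s: 30.92
tcp_pos: [0.5135, 0.2114, 0.2746]
ee_rot: [[0.62, -0.784, 0.0], [-0.784, -0.62, 0.0], [-0.0, -0.0, -1.0]]
wrist_force: [0.9, 0.0, -0.2]
time_s: 31.55
tcp_pos: [0.6582, 0.0492, 0.2745]
ee_rot: [[-0.012, -1.0, -0.0], [-1.0, 0.012, 0.0], [-0.0, 0.0, -1.0]]
wrist_force: [0.5, 0.9, -1.0]
time_s: 31.8
tcp_pos: [0.6572, 0.051, 0.274]
ee_rot: [[-0.006, -1.0, -0.001], [-1.0, 0.006, 0.0], [-0.0, 0.001, -1.0]]
wrist_force: [-0.2, 0.5, -0.7]
[ 0.65671355 -0.03185245  0.15759317] [292.77450585 132.23732399] [368.22753754 170.12000665]
125  27  32  36  22  26  22  15  15  27  35  33  22  22  22  21  18  17  16  18
126  41 105 141 178 159 111  50  32  36  24  16  28  27  23  23  20  18  19  20
127 172 177 179 179 177 177 141  67  43  47  39  32  18  12  29  31  22  16  20
128 174 182 178 176 174 180 174 176 160 120  49  32  37  38  29  31  33  19  20
129 180 175 175 178 177 174 173 182 176 177 129  51  36  19  24  32  25  27  29
130 175 182 177 173 176 177 180 178 173 179 110  37  29  38  34
[... 1236 characters left out ...]
  45  89 137 149 155 155 151 146 138  94  82 119 149 151 158
170  30  22  38  30  35  69 112 130 133 130 128 132 101  53  50  91 128 153 151
171  46  26  25  28  38  45  72  77  78  78  80  73  62  34  44  64  89 115 106
172  71  62  42  26  26  34  29  33  39  36  36  30  38  32  43  46  55  61  55
173  98  85  49  32  33  33  27  26  26  26  31  32  34  36  32  31  33  34  36
174 101  89  68  45  33  28  44  29  29  36  35  34  36  38  29  31  34  28  29
175 100  97  77  47  26  36  36  37  32  33  38  32  28  36  30  31  29  30  31
176 108  95  80  51  36  30  24  37  27  26  28  34  39  39  33  26  23  28  28
177  96  96  76  47  19  26  27  27  31  24  27  36  33  27  27  19  22  24  30
```

The tip pixels match the prediction (top (293,132), side (367.5,171)). Descend and drag the two middle potatoes toward the near side.

```bash
g(){ grep -E 'tcp|wrist|time'; }; python3 -m jog '0 -2 3 -38 0;0 0 0 -38 0;0 0 0 -28 0;0 0 0 -11 0;0 0 0 0 0'|g;python3 -m jog '0 -8 0 0 0;0 -8 0 0 0;0 -8 0 0 0;0 -8 0 0 0;0 -8 0 0 0'|g; python3 -m jog '0 -8 0 0 0;0 -8 0 0 0;0 -8 0 0 0;0 -6 0 0 0;0 -4 0 0 0'|g
```

```text
time_s: 32.52
tcp_pos: [0.6555, 0.0554, 0.1594]
wrist_force: [0.3, -0.9, -0.3]
time_s: 33.15
tcp_pos: [0.615, 0.0548, 0.1594]
wrist_force: [-0.1, 0.6, -1.5]
time_s: 33.78
tcp_pos: [0.5815, 0.0548, 0.1596]
wrist_force: [0.1, -0.8, 0.2]
```

```bash
g(){ grep -E 'tcp|wrist|time|rot'; }; python3 -m jog '0 0 0 38 0;0 0 0 38 0;0 0 0 38 8.6;0 -24 36 0 8.6;0 -24 36 0 8.6'|g; python3 -m jog '0 -24 36 0 8.6;0 -24 36 0 8.6;0 -24 36 0 8.6;0 -24 36 0 8.6;0 -24 36 0 8.6'|g; python3 -m jog '0 -24 36 -20 8.6;0 -24 36 -20 8.6;0 0 0 0 0;0 0 0 0 0'|g;python3 - <<'E'
from h import *
T=r.capture("top");s=r.sense()
for st,ce,m in potatoes(T): print(st,ce.round(1),plane(T,[ce],.050)[0].round(3))
e=T["pixels"].max(2);print([int(v) for v in e[118:132,284]],[int(v) for v in e[188:204,284]],e[160,242:256].tolist(),e[160,310:332].tolist())
E
```

```text
time_s: 34.4
tcp_pos: [0.5331, 0.1275, 0.2733]
ee_rot: [[0.434, -0.901, 0.0], [-0.901, -0.434, 0.001], [-0.001, -0.001, -1.0]]
wrist_force: [0.3, -0.2, -1.0]
time_s: 35.02
tcp_pos: [0.4125, 0.3079, 0.2731]
ee_rot: [[0.932, -0.362, -0.0], [-0.362, -0.932, 0.0], [-0.0, -0.0, -1.0]]
wrist_force: [0.4, -0.1, -1.0]
time_s: 35.52
tcp_pos: [0.3657, 0.3788, 0.2333]
ee_rot: [[0.997, -0.075, 0.0], [-0.075, -0.997, -0.0], [0.0, 0.0, -1.0]]
wrist_force: [0.3, -0.9, 0.3]
[257 140  13  11 103] [263.  145.1] [0.637 0.063 0.05 ]
[257 158  20  32 312] [267.1 174. ] [0.552 0.05  0.05 ]
[276 163  12  12 103] [281.6 168.5] [0.568 0.007 0.05 ]
[290 171  12  12 103] [295.7 176.7] [ 0.544 -0.034  0.05 ]
[241, 241, 241, 241, 241, 240, 241, 90, 62, 61, 59, 71, 173, 219] [248, 248, 249, 249, 248, 231, 78, 58, 79, 115, 122, 117, 70, 89, 211, 248] [87, 228, 241, 241, 229, 183, 100, 63, 61, 60, 217, 244, 246, 246] [248, 248, 248, 248, 230, 119, 244, 122, 71, 55, 24, 213, 248, 247, 246, 227, 55, 28, 30, 74, 130, 129]
```

```bash
g(){ grep -E 'tcp|wrist|time|rot'; }; python3 -m jog '0 -12 4 -2 -8;0 0 0 0 0;0 0 0 0 0'|g
```

```text
time_s: 35.95
tcp_pos: [0.3544, 0.3825, 0.2318]
ee_rot: [[0.977, -0.212, 0.001], [-0.212, -0.977, 0.001], [0.0, -0.001, -1.0]]
wrist_force: [0.1, -0.3, 0.0]
```

```bash
g(){ grep -E 'tcp|wrist|time'; }; python3 -m jog '0 11 -2.5 -16 0;0 11 -2.5 -17 0;0 11 -2.5 -16 0;0 0 0 0 0'|g;python3 -m jog '0 11 -2.5 -16 0;0 0 0 0 0'|g
```

```text
time_s: 36.45
tcp_pos: [0.3877, 0.3743, 0.1802]
wrist_force: [1.5, -0.5, -0.2]
time_s: 36.7
tcp_pos: [0.398, 0.3718, 0.1644]
wrist_force: [0.6, -0.3, -0.4]
```

```bash
g(){ grep -E 'tcp|wrist|time'; }; python3 -m jog '0 9 -2 -13 0;0 0 0 0 0'|g;python3 -m jog '0 7 -1.5 -10 0;0 0 0 0 0'|g;python3 -m jog '0 4 -1 -6 0;0 0 0 0 0'|g
```

```text
time_s: 36.95
tcp_pos: [0.4076, 0.3709, 0.153]
wrist_force: [1.9, -0.1, -0.6]
time_s: 37.2
tcp_pos: [0.4143, 0.3691, 0.1424]
wrist_force: [2.4, -0.3, 0.7]
time_s: 37.45
tcp_pos: [0.418, 0.3681, 0.1368]
wrist_force: [3.3, -0.6, -0.9]
```

```bash
g(){ grep -E 'tcp|wrist|time|width'; }; python3 -m jog '0 6 -1 -6 0;0 0 0 0 0'|g;python3 -m jog '0 1 0 -3 0;0 0 0 0 0'|g
```

```text
time_s: 37.7
tcp_pos: [0.4231, 0.3666, 0.1301]
wrist_force: [-0.6, 0.2, -0.7]
gripper_width: 0.145
time_s: 37.95
tcp_pos: [0.4245, 0.3672, 0.128]
wrist_force: [-0.2, -0.9, -0.9]
gripper_width: 0.149
```

```bash
g(){ grep -E 'tcp|wrist|time|width'; }; python3 -m jog '1 0 0 0 0;1 0 0 0 0;1 0 0 0 0;1 0 0 0 0;1 0 0 0 0'|g;python3 -m jog '1 0 0 40 0;1 0 0 50 0;1 0 0 40 0; 1 0 0 0 0'|g;python3 - <<'E'
from h import *
S=r.capture("side");T=r.capture("top")
cv2.imwrite("pics/raw_side2.png",S["pixels"][:,:,::-1])
# previous image of spoon
A=cv2.imread("pics/side0.png")[:,:,::-1];
d=np.abs(A.astype(int)-S["pixels"]).max(2)
for y in range(104,140,3): print(y,"now",np.where((S["pixels"][y,285:325,0].astype(int)>85))[0].tolist()[:0],S["pixels"][y,286:318,0].tolist(),"\n    was",A[y,286:318,0].tolist())
E
```

```text
time_s: 38.58
tcp_pos: [0.4247, 0.3673, 0.1283]
wrist_force: [-0.0, -0.2, -0.4]
gripper_width: 0.628
time_s: 39.08
tcp_pos: [0.4259, 0.3687, 0.2624]
wrist_force: [-1.1, 0.6, -0.7]
gripper_width: 0.989
104 now [] [118, 122, 124, 124, 123, 122, 123, 125, 127, 123, 126, 124, 121, 121, 121, 121, 123, 126, 127, 126, 125, 126, 125, 111, 89, 74, 69, 69, 69, 71, 69, 67] 
    was [120, 123, 122, 125, 124, 123, 120, 120, 123, 124, 127, 121, 120, 121, 121, 124, 126, 124, 122, 122, 128, 122, 121, 108, 91, 72, 71, 71, 72, 68, 71, 71]
107 now [] [123, 122, 124, 129, 122, 120, 109, 100, 102, 117, 126, 125, 120, 118, 123, 121, 120, 122, 125, 126, 128, 126, 128, 127, 126, 122, 107, 90, 77, 73, 71, 71] 
    was [123, 121, 127, 124, 125, 134, 149, 148, 139, 124, 125, 122, 121, 118, 119, 121, 122, 120, 124, 122, 127, 126, 126, 124, 127, 120, 107, 89, 75, 76, 71, 73]
110 now [] [119, 122, 125, 124, 123, 120, 103, 97, 92, 92, 103, 111, 119, 122, 115, 118, 123, 123, 126, 126, 128, 127, 126, 128, 130, 131, 133, 130, 127, 124, 117, 104] 
    was [121, 124, 124, 126, 122, 119, 112, 104, 112, 130, 125, 129, 11
[... 2268 characters left out ...]
131, 129, 128, 124, 124, 122, 123, 120, 118, 104, 78, 63, 54, 65, 74, 94, 116, 122, 101, 66, 64, 62, 66, 64]
134 now [] [55, 55, 58, 55, 58, 55, 56, 57, 62, 60, 57, 59, 60, 61, 59, 61, 64, 58, 52, 54, 50, 52, 54, 54, 53, 55, 53, 56, 56, 57, 56, 56] 
    was [130, 125, 128, 121, 121, 121, 123, 127, 132, 128, 129, 125, 127, 127, 124, 121, 123, 107, 72, 53, 49, 49, 53, 55, 49, 51, 52, 53, 52, 53, 55, 60]
137 now [] [95, 81, 71, 68, 61, 56, 55, 56, 56, 56, 56, 59, 55, 58, 57, 62, 60, 55, 47, 45, 47, 47, 50, 49, 48, 46, 50, 50, 52, 52, 52, 53] 
    was [126, 130, 124, 126, 124, 127, 125, 129, 128, 128, 127, 127, 129, 124, 126, 124, 125, 115, 79, 49, 45, 44, 46, 52, 48, 51, 54, 50, 50, 52, 56, 53]
```

The spoon is back: its handle pixels in the side view coincide with the original ones, only shaded now. Next, locate the lid more exactly and travel there.

```bash
g(){ grep -E 'tcp|wrist|time'; }; python3 - <<'E'
from h import *
T=r.capture("top");S=r.capture("side")
C=[]
for n,c,b in(("T",T,(344,426,144,226)),("S",S,(298,380,228,300))):
    x0,x1,y0,y1=b;p=c["pixels"];m=np.zeros(p.shape[:2],np.uint8);sat=p.max(2).astype(int)-p.min(2)
    m[y0:y1,x0:x1]=((p.min(2)>100)&(sat<50))[y0:y1,x0:x1]
    st,ce,mm=max(blobs(m,100),key=lambda t:t[0][4]);cn=max(cv2.findContours(mm.astype(np.uint8),0,1)[0],key=len)
    h=cv2.convexHull(cn);P=plane(c,h.reshape(-1,2),.0095)[:,:2]
    A=np.c_[2*P,np.ones(len(P))];s=np.linalg.lstsq(A,(P**2).sum(1),rcond=None)[0];R=np.sqrt(s[2]+s[0]**2+s[1]**2)
    print(n,st,"centre",s[:2].round(4),"R",R.round(4),"res",(np.linalg.norm(P-s[:2],axis=1)-R).std().round(4))
p=T["pixels"].max(2);print(p[174:194,376:394])
E
python3 -m jog '1 7 -44 0 0;1 7 -44 0 0;1 7 -44 0 0;1 7 -44 0 0;1 7 -44 0 0'|g;python3 -m jog '1 7 -44 0 0;1 7 -44 0 0;1 7 -44 0 0;1 7 -44 0 0;1 7 -44 0 0'|g;python3 -m jog '1 7 -44 -10 0;1 7 -44 -20 0;1 7 -44 -30 0;1 7 -44 -30 0;1 0 0 0 0'|g
```

```text
T [ 349  150   71   70 3803] centre [ 0.5273 -0.2962] R 0.1056 res 0.0004
S [ 305  235   67   57 2870] centre [ 0.5277 -0.2983] R 0.1077 res 0.0005
[[240 242 242 242 242 239 241 241 240 240 238 240 239 239 241 241 241 241]
 [241 243 243 242 241 242 243 242 241 241 239 239 239 239 242 240 242 241]
 [243 243 244 244 242 242 242 242 241 240 240 238 239 242 242 242 242 241]
 [244 244 244 244 243 242 244 243 241 241 240 241 240 242 243 244 242 241]
 [244 245 245 244 242 245 243 232 231 229 231 230 239 243 243 244 242 241]
 [245 246 246 244 243 236 231  74  54  55  59  98 194 236 243 243 242 239]
 [246 246 246 243 233  84  54  84  82  82  82  80  69 145 243 243 241 241]
 [246 247 246 244  54  31  90  92  91  88  87  85  75  88 228 242 243 243]
 [247 247 247 243  25  61  95  96  97  98  94  89  86  92 165 244 243 245]
 [248 248 247 226  16  66  99 105 105 105  99  97  87  94 162 243 245 245]
 [248 249 249 210  14  45 106 106 110 107 102 100  92  94 146 245 246 244]
 [250 250 250 161  26  46 111 109 110 112 106  99  98 109 228 246 246 245]
 [249 250 251 249  50  29  94 109 114 116 109 102  94 137 247 248 246 245]
 [249 251 251 250 160 117  30  87 110 109 108 110 155 229 248 248 246 245]
 [250 251 251 251 250 237 113  82  91  98 149 192 249 248 249 247 246 246]
 [251 251 251 251 251 251 237 217 215 225 250 246 250 249 249 248 246 246]
 [251 251 251 250 251 251 251 251 251 251 249 231 250 250 249 248 248 247]
 [251 251 251 250 251 250 251 251 251 251 250 250 250 249 249 248 248 247]
 [251 251 250 251 251 250 251 251 251 251 250 250 250 249 248 248 247 247]
 [251 250 250 251 251 251 251 251 251 250 250 250 250 249 249 248 247 247]]
time_s: 39.9
tcp_pos: [0.4592, 0.1456, 0.2569]
wrist_force: [0.3, 0.1, -0.6]
time_s: 40.52
tcp_pos: [0.4941, -0.0742, 0.2569]
wrist_force: [0.2, 0.5, -0.4]
time_s: 41.15
tcp_pos: [0.5202, -0.2505, 0.1633]
wrist_force: [-0.5, 0.8, -0.2]
```

```bash
g(){ grep -E 'tcp|wrist|time'; }; python3 -m jog '1 7 -46 -50 0;1 0 0 0 0;1 0 0 0 0'|g; python3 -c "
from h import *
T=r.capture('top');S=r.capture('side');print(tri(T,[(385.2,183.7)],S,[(338.2,257.0)]))"
```

```text
time_s: 41.52
tcp_pos: [0.5293, -0.2904, 0.1227]
wrist_force: [-0.1, -0.4, 0.4]
[[ 0.52793592 -0.29803933  0.03154635  0.00125237]]
```

```bash
g(){ grep -E 'tcp|wrist|time'; }; python3 -m jog '1 -1.5 -6.5 -40 0;1 0 0 -35 0;1 0 0 0 0;1 0 0 0 0'|g
```

```text
time_s: 42.12
tcp_pos: [0.5292, -0.2973, 0.0497]
wrist_force: [0.2, -0.1, -0.6]
```

```bash
g(){ grep -E 'tcp|wrist|time|force|width'; }; python3 -m jog '1 -1.5 0 -13 0;1 0 0 -4 0;0 0 0 0 0;0 0 0 0 0;0 0 0 0 0'|g;python3 -m jog '0 0 0 0 0;0 0 0 0 0;0 0 0 0 0;0 0 0 0 0'|g
```

```text
time_s: 42.75
tcp_pos: [0.5262, -0.2974, 0.0307]
wrist_force: [-0.5, -0.8, 0.1]
gripper_width: 0.743
gripper_force: 0.0
time_s: 43.25
tcp_pos: [0.5261, -0.2973, 0.0305]
wrist_force: [-0.6, -0.3, 0.2]
gripper_width: 0.338
gripper_force: 30.0
```

```bash
g(){ grep -E 'tcp|wrist|time|force|width'; }; python3 -m jog '0 0 0 30 0;0 0 0 40 0;0 0 0 45 0;0 0 0 45 0;0 0 0 0 0'|g; python3 - <<'E'
from h import *
from scipy.ndimage import map_coordinates
T=r.capture("top");g=T["pixels"].max(2).astype(float)
def edge(a,z,lo,hi,c):
    rs=np.arange(lo,hi,.0005);P=np.c_[c[0]+rs*np.cos(a),c[1]+rs*np.sin(a),0*rs+z];u=proj(T,P)
    v=map_coordinates(g,[u[:,1],u[:,0]],order=1);return rs,v
c=np.array([.588,.001])
for z,lo,hi,sg,angs,R in((.113,.09,.115,+1,range(-50,75,8),.1),(.113,.085,.105,-1,range(150,260,8),.096)):
    pts=[]
    for d in angs:
        a=np.radians(d);rs,v=edge(a,z,lo,hi,c);gr=np.gradient(v)*sg;i=gr.argmax();pts.append((d,rs[i],gr[i]))
    pts=np.array(pts);A=np.c_[np.cos(np.radians(pts[:,0])),np.sin(np.radians(pts[:,0]))]
    print(np.c_[pts[:,0],(pts[:,1]*1000).round(1)].T.tolist())
    ok=np.ones(len(pts),bool)
    for _ in range(4):
        s=np.linalg.lstsq(A[ok],pts[ok,1]-R,rcond=None)[0];res=pts[:,1]-R-A@s;ok=abs(res)<max(.0015,1.5*np.median(abs(res)))
    print("centre",c+s,"n",ok.sum(),"res",res[ok].std())
E
```

```text
time_s: 43.88
tcp_pos: [0.5278, -0.2978, 0.1938]
wrist_force: [0.2, 0.2, -4.2]
gripper_width: 0.335
gripper_force: 30.0
[[-50.0, -42.0, -34.0, -26.0, -18.0, -10.0, -2.0, 6.0, 14.0, 22.0, 30.0, 38.0, 46.0, 54.0, 62.0, 70.0], [94.0, 113.0, 96.5, 96.0, 97.0, 98.0, 98.0, 98.5, 98.0, 98.5, 98.0, 98.5, 98.5, 97.0, 97.5, 97.0]]
centre [ 0.58644718 -0.00073103] n 11 res 0.0005893183036314141
[[150.0, 158.0, 166.0, 174.0, 182.0, 190.0, 198.0, 206.0, 214.0, 222.0, 230.0, 238.0, 246.0, 254.0], [103.0, 104.5, 93.0, 96.5, 97.0, 97.0, 97.0, 97.0, 97.0, 90.5, 85.0, 104.5, 104.5, 104.5]]
centre [ 0.58877705 -0.00748338] n 9 res 0.0012604534279007707
```

```bash
g(){ grep -E 'tcp|wrist|time|force|width|rot'; }; python3 -m jog '0 5 27 0 0;0 7.5 38 0 0;0 7.5 38 0 0;0 7.5 38 0 0;0 7.5 38 0 0'|g;python3 -m jog '0 7.5 38 0 0;0 7.5 38 0 0;0 5 25 0 0;0 3 19 0 0;0 0 0 0 0'|g; python3 -m jog '0 0 0 0 0'|g
```

```text
time_s: 44.55
tcp_pos: [0.559, -0.1168, 0.1868]
ee_rot: [[0.977, -0.214, -0.007], [-0.214, -0.977, 0.001], [-0.007, 0.001, -1.0]]
wrist_force: [-0.1, 0.0, -4.3]
gripper_width: 0.335
gripper_force: 30.0
time_s: 45.18
tcp_pos: [0.5832, 0.0027, 0.1885]
ee_rot: [[0.977, -0.211, -0.004], [-0.211, -0.977, -0.0], [-0.004, 0.001, -1.0]]
wrist_force: [0.9, 0.1, -4.1]
gripper_width: 0.336
gripper_force: 30.0
time_s: 45.3
tcp_pos: [0.5833, 0.0012, 0.1894]
ee_rot: [[0.977, -0.213, -0.002], [-0.213, -0.977, -0.0], [-0.002, 0.001, -1.0]]
wrist_force: [0.7, -0.9, -4.4]
gripper_width: 0.339
gripper_force: 30.0
```

```bash
g(){ grep -E 'tcp|wrist|time|force|width|rot'; }; python3 -m jog '0 2 0 -20 0;0 0 0 -10 0;0 0 0 0 0;0 0 0 0 0'|g; python3 - <<'E'
from h import *
from scipy.ndimage import map_coordinates
S=r.capture("side");s=r.sense();g=S["pixels"].max(2).astype(float)
zr=s["tcp_pos"][2]-.0305+.0095;print("zr",zr)
for nm,c,z,R in(("lid",s["tcp_pos"][:2]+[.001,0],zr,.106),("pot",np.array([.5865,.001]),.113,.1)):
    for d in range(-160,-10,12):
        a=np.radians(d);rs=np.arange(R-.012,R+.012,.0005);u=proj(S,np.c_[c[0]+rs*np.cos(a),c[1]+rs*np.sin(a),0*rs+z]);v=map_coordinates(g,[u[:,1],u[:,0]],order=1);q=np.gradient(v)
        print(nm,d,"drop at",(rs[q.argmin()]*1000).round(1),q.min().round(),"rise",(rs[q.argmax()]*1000).round(1),q.max().round())
E
```

```text
time_s: 45.8
tcp_pos: [0.5865, 0.0014, 0.1611]
ee_rot: [[0.977, -0.213, 0.001], [-0.213, -0.977, -0.0], [0.001, -0.0, -1.0]]
wrist_force: [0.3, 0.4, -3.8]
gripper_width: 0.332
gripper_force: 30.0
zr 0.14027451551282738
lid -160 drop at 102.0 -3.0 rise 94.0 1.0
lid -148 drop at 106.5 -7.0 rise 117.5 8.0
lid -136 drop at 107.0 -6.0 rise 94.0 1.0
lid -124 drop at 107.5 -6.0 rise 94.0 4.0
lid -112 drop at 105.0 -6.0 rise 98.0 1.0
lid -100 drop at 105.5 -6.0 rise 94.0 2.0
lid -88 drop at 109.0 -6.0 rise 94.0 6.0
lid -76 drop at 109.0 -7.0 rise 94.0 3.0
lid -64 drop at 108.5 -7.0 rise 94.0 0.0
lid -52 drop at 108.0 -8.0 rise 117.5 0.0
lid -40 drop at 106.0 -7.0 rise 115.0 6.0
lid -28 drop at 104.5 -1.0 rise 110.5 1.0
lid -16 drop at 107.0 -1.0 rise 114.0 1.0
pot -160 drop at 89.5 -7.0 rise 101.0 9.0
pot -148 drop at 88.0 -5.0 rise 104.5 -0.0
pot -136 drop at 88.0 -2.0 rise 108.0 1.0
pot -124 drop at 103.0 -1.0 rise 97.5 0.0
pot -112 drop at 94.0 -1.0 rise 109.0 0.0
pot -100 drop at 88.0 -1.0 rise 96.0 0.0
pot -88 drop at 88.0 -1.0 rise 91.5 1.0
pot -76 drop at 88.0 -3.0 rise 102.5 0.0
pot -64 drop at 88.0 -4.0 rise 104.0 1.0
pot -52 drop at 88.0 -6.0 rise 105.5 0.0
pot -40 drop at 91.0 -6.0 rise 111.5 7.0
pot -28 drop at 97.0 -7.0 rise 107.0 8.0
pot -16 drop at 98.5 -3.0 rise 106.0 3.0
```

```bash
g(){ grep -E 'tcp|wrist|time'; }; python3 -m jog '0 -1 0 -10 0;0 0 0 -6 0;0 0 0 0 0'|g; python3 -m jog '0 0 0 -3 0;0 0 0 0 0'|g; python3 -m jog '0 0 0 -2.5 0;0 0 0 0 0'|g
```

```text
time_s: 46.22
tcp_pos: [0.5844, 0.0016, 0.1435]
wrist_force: [-0.2, 0.3, -3.9]
time_s: 46.48
tcp_pos: [0.585, 0.0017, 0.1413]
wrist_force: [-0.5, -0.0, -4.8]
time_s: 46.72
tcp_pos: [0.585, 0.0017, 0.1388]
wrist_force: [0.3, -0.5, -4.1]
```

```bash
g(){ grep -E 'tcp|wrist|time'; }; python3 -m jog '0 0 0 -1.5 0;0 0 0 0 0'|g; python3 -m jog '0 0 0 -1.2 0;0 0 0 0 0'|g; python3 -m jog '0 0 0 -1 0;0 0 0 0 0'|g
```

```text
time_s: 46.98
tcp_pos: [0.585, 0.0017, 0.1374]
wrist_force: [-1.6, 0.7, -4.3]
time_s: 47.22
tcp_pos: [0.585, 0.0017, 0.1362]
wrist_force: [0.2, -0.4, -4.1]
time_s: 47.48
tcp_pos: [0.5852, 0.0017, 0.1355]
wrist_force: [-0.7, -0.1, -3.7]
```

```bash
g(){ grep -E 'tcp|wrist|time'; }; python3 -m jog '0 0 0 -1 0;0 0 0 0 0'|g; python3 -m jog '0 0 0 -0.8 0;0 0 0 0 0'|g
```

```text
time_s: 47.72
tcp_pos: [0.5852, 0.0017, 0.1354]
wrist_force: [-3.5, 1.2, 5.5]
time_s: 47.98
tcp_pos: [0.5852, 0.0017, 0.1354]
wrist_force: [-5.0, 0.9, 8.4]
```

Contact came at z=0.1354, exactly the seated height. Relieve the pressure, open and leave.

```bash
g(){ grep -E 'tcp|wrist|time|width'; }; python3 -m jog '0 0 0 1.5 0;0 0 0 0 0'|g; python3 -m jog '1 0 0 0 0;1 0 0 0 0;1 0 0 0 0;1 0 0 0 0;1 0 0 0 0'|g; python3 -m jog '1 0 0 30 0;1 0 0 50 0;1 -30 0 50 0;1 -30 40 0 0;1 -30 40 0 0'|g; python3 -m jog '1 -30 40 0 0;1 -20 40 0 0;1 0 40 0 0;1 0 40 0 0;1 0 0 0 0'|g; python3 - <<'E'
from h import *
T=r.capture("top");S=r.capture("side")
for n,c,b in(("T",T,(236,336,115,215)),("S",S,(308,388,145,225))):
    x0,x1,y0,y1=b;p=c["pixels"];u=proj(c,[[.586,.0015,.1145]])[0]
    # lid rim by radial edges
    from scipy.ndimage import map_coordinates
    g=p.max(2).astype(float);out=[]
    for d in range(0,360,15):
        a=np.radians(d);rs=np.arange(.094,.118,.0005);q=proj(c,np.c_[.586+rs*np.cos(a),.0015+rs*np.sin(a),0*rs+.1145]);v=np.abs(np.gradient(map_coordinates(g,[q[:,1],q[:,0]],order=1)));i=v.argmax();out.append((d,float(rs[i]*1000),int(v[i])))
    print(n,out)
for n in("top","side"):
    A=cv2.imread(f"pics/{n}0.png")[:,:,::-1];B=(T if n=="top" else S)["pixels"]
    print(n,[ (nm,int(np.abs(A[y-9:y+9,x-9:x+9].astype(int)-B[y-9:y+9,x-9:x+9]).mean())) for nm,x,y in(([("mill",180,120),("tin",201,261),("jar",382,263),("mug",388,125)]) if n=="top" else [("mill",367,137),("tin",270,153),("jar",263,256),("mug",392,253)])])
E
```

```text
time_s: 48.22
tcp_pos: [0.5852, 0.0017, 0.1354]
wrist_force: [-3.2, 1.0, 3.9]
gripper_width: 0.335
time_s: 48.85
tcp_pos: [0.5851, 0.0017, 0.1349]
wrist_force: [-0.1, 0.5, 0.5]
gripper_width: 0.818
time_s: 49.48
tcp_pos: [0.4944, 0.0823, 0.2658]
wrist_force: [0.4, 0.4, 0.6]
gripper_width: 1.004
time_s: 50.1
tcp_pos: [0.4449, 0.2438, 0.2647]
wrist_force: [-1.0, -0.3, -0.3]
gripper_width: 1.005
T [(0, 105.00000000000001, 2), (15, 106.00000000000001, 1), (30, 107.50000000000001, 1), (45, 107.50000000000001, 0), (60, 108.00000000000001, 0), (75, 108.50000000000001, 26), (90, 110.00000000000001, 23), (105, 114.50000000000001, 17), (120, 106.00000000000001, 1), (135, 108.00000000000001, 2), (150, 109.00000000000001, 19), (165, 106.00000000000001, 24), (180, 109.50000000000001, 28), (195, 111.50000000000001, 27), (210, 113.00000000000001, 24), (225, 111.50000000000001, 27), (240, 117.50000000000001, 35), (255, 114.00000000000001, 30), (270, 108.50000000000001, 32), (285, 104.50000000000001, 15), (300, 105.00000000000001, 0), (315, 104.50000000000001, 1), (330, 106.50000000000001, 1), (345, 106.00000000000001, 1)]
S [(0, 107.00000000000001, 1), (15, 108.50000000000001, 4), (30, 108.00000000000001, 4), (45, 107.50000000000001, 3), (60, 107.00000000000001, 3), (75, 105.00000000000001, 4), (90, 103.50000000000001, 5), (105, 103.00000000000001, 3), (120, 104.00000000000001, 3), (135, 104.00000000000001, 3), (150, 104.00000000000001, 4), (165, 111.00000000000001, 5), (180, 103.00000000000001, 3), (195, 110.00000000000001, 1), (210, 105.50000000000001, 7), (225, 107.50000000000001, 7), (240, 106.50000000000001, 6), (255, 104.50000000000001, 6), (270, 111.00000000000001, 6), (285, 108.50000000000001, 6), (300, 107.50000000000001, 7), (315, 108.50000000000001, 7), (330, 112.50000000000001, 3), (345, 106.00000000000001, 0)]
top [('mill', 2), ('tin', 21), ('jar', 1), ('mug', 0)]
side [('mill', 5), ('tin', 15), ('jar', 4), ('mug', 4)]
```

```bash
python3 -c "
from station import r
print(r.finish_job())"
```

```text
the job is handed in; nothing more can be done
None
```

I handed the job in at about 50 s: potatoes stirred, far then near wall pressed at about 5 N, pot not moved, spoon back in its holder head down, and lid seated at the expected height; the final check of the tin was unclear (probably the arm or its shadow in view), though no move went near it.

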